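Put the washed ice-lolly moulds back into their wire stand

ROBOT

A 6-joint arm with a two-finger parallel gripper is mounted at the origin on a cart in front of the work surface, level with it; the furniture and walls round the work are solid. World frame = base frame: x ahead of the robot, y to its left, z up, the work surface at z = 0. Lengths are in m, angles in degrees, forces in N, time in s.
With the tool pointing down it reaches from about 0.375 to 0.9 m from the base axis. Payload 3.1 kg.
Tool frame: the origin (TCP) lies midway between the tips of the shut fingers; the grasp point (between the pads) lies 19 mm behind it; z points along the fingers, y is the direction in which the jaws open and shut (so a half turn about z gives the same grasp; the last joint's range is limited). The gripper opens to 87 mm and grips with 3 to 60 N. Pads are 19 mm wide; open, the fingers measure 117 mm over their backs; the gripper's body (75 mm by 190 mm) begins 51 mm behind the grasp point.
Start: joints at [-80.758, 30.224, 82.088, -0, 67.689, -10.227], TCP at [0.208, -0.589, 0.223] pointing down, gripper open.
Joint ranges: [-176.69, 176.69], [-43.24, 126.21], [12.49, 139.97], [-82, 262], [0, 151.66], [-163.58, 163.58]. Speed limits (degrees/s): [159.86, 159.86, 180, 180, 180, 180].

INTERFACE

Orientations are given as a 3x3 rotation matrix whose columns are the frame's x, y, z axes.
In Python, from rig import bot gives the robot as it stands.
- The arm moves only by the tool carry_out, never from a script. Its arguments are lists of equal length, an entry for each row: "grip": the gripper's target within -1 to 1 (fully open at 1, half-way at 0, shut at -1); "slide": the shift along the tool's x, y, z in mm, a list of three; "twist": the turn, a rotation vector about the tool's x, y, z in rad, a list of three. In form: {"grip": [grip, ...], "slide": [[dx, dy, dz], ...], "twist": [[wx, wy, wz], ...]}. A call has 1 to 12 rows; each row shifts and turns the pose as measured when the row begins, along the tool's axes as they then stand; what a row does not reach is not made up. A row lasts 1/10 s, in which the tool goes at most 50 mm and 8.59 degrees, less where a joint would pass 70% of its speed; a pose out of reach is approached as far as the arm can. A call is refused whole if a number of a shift passes 50 or a number of a turn 0.15, either way. A call with a gripper value outside its range is refused whole. The fingers move at their own pace and stop on an object; the grip force is fixed at half the most. Time passes only in rows, so rows that do not move let the fingers close. It gives the time, the measured TCP pose, the force and the opening at its end, in the units of the state.
- bot.read_state(): the state, without advancing time (a new reading comes with each control period).
- bot.capture(name): name is "side" or "top"; returns a dict with "color" (480x640x3 uint8, red, green, blue), "depth" (480x640 float32, m along the optical axis (not along the pixel's ray), 0 where there is no reading), "fx", "fy", "cx", "cy" (pixels), "position" and "rotation" of the camera in the world. Camera axes: x right, y up, looking along -z (the intrinsics and any distortion apply to the point x, -y, -z); pixel columns grow to the right and rows downward; lengths in m; the calibration is good to about 2 mm. A picture is of the moment at which its call begins.
- bot.hand_in(): hands the job in, once; it reports no verdict.
The state is a dict: "time_s": time; "joint_positions": joint angles; "qvel": joint speeds; "tau": joint torques, N m; "position": TCP position; "tcp_rot": TCP orientation; "force": force on the tool from outside, world axes, zero at the start; "moment": the same for the moment, N m; "opening": opening from 0.0 (shut) to 1.0 (fully open).
Only numpy, scipy, OpenCV 4.12 (cv2) and the standard library are available. Lean on these libraries where they do the work, as an engineer would, in place of code of your own. Each camera call takes 0.05 s, during which the arm holds its last target.

TASK

Two washed ice-lolly moulds lie on their sides on the worktop: put them into the wire stand with the two capped ones, one mould to each empty well, mouth up and right down on the floor of the well, ready to be filled. Lower them in gently rather than dropping them, and leave the capped moulds and everything else on the worktop where they are.

Things in the scene. Friction and masses are not known exactly. Their poses are not given: they have to be found in the camera images.
- mould_a: empty ice-lolly mould, plain metal: straight oblong cup 48 mm wide (x) x 32 thick (y) x 104 long (z, closed foot to open mouth), walls 2.5, foot edge bevelled 2 mm, 0.08-0.17 kg. Origin: centre of the foot's underside. Starts lying on a broad (48 mm) face, z level, origin 16 mm up. Stands on its foot if let go within 12 degrees of upright. Lies left of the sink, mouth to the right and somewhat away from the robot.
- mould_b: empty ice-lolly mould, plain metal: straight oblong cup 48 mm wide (x) x 32 thick (y) x 104 long (z, closed foot to open mouth), walls 2.5, foot edge bevelled 2 mm, 0.08-0.17 kg. Origin: centre of the foot's underside. Starts lying on a broad (48 mm) face, z level, origin 16 mm up. Stands on its foot if let go within 12 degrees of upright. Lies in front of the stand, mouth roughly to the robot's right.
- stand: fixed low wire stand, 276 mm long (y) x 82 wide (x), origin under its centre, z up; four wells in a row along y, 64 mm apart. A seated mould's rim is 112 mm up, 32 mm of room between neighbours' broad faces. Along both long sides (x = +-31) runs a rail of 8 mm bar, 117 mm up, only 3 mm from the moulds' narrow sides: fingers have room at the broad faces only.
- well_0 (a point): well 0 of the stand (at y = -96 mm of it): centre of its floor, 8 mm above the worktop, where a seated mould's origin lies; z up. Opening 52 mm along the stand's x by 36 along y between round 6 mm wires in two layers (tops 31 and 63 mm above the worktop). Empty, or holding a capped mould (two of the four).
- well_1 (a point): well 1 of the stand (at y = -32 mm of it): centre of its floor, 8 mm above the worktop, where a seated mould's origin lies; z up. Opening 52 mm along the stand's x by 36 along y between round 6 mm wires in two layers (tops 31 and 63 mm above the worktop). Empty, or holding a capped mould (two of the four).
- well_2 (a point): well 2 of the stand (at y = +32 mm of it): centre of its floor, 8 mm above the worktop, where a seated mould's origin lies; z up. Opening 52 mm along the stand's x by 36 along y between round 6 mm wires in two layers (tops 31 and 63 mm above the worktop). Empty, or holding a capped mould (two of the four).
- well_3 (a point): well 3 of the stand (at y = +96 mm of it): centre of its floor, 8 mm above the worktop, where a seated mould's origin lies; z up. Opening 52 mm along the stand's x by 36 along y between round 6 mm wires in two layers (tops 31 and 63 mm above the worktop). Empty, or holding a capped mould (two of the four).
- capped_1: identical mould that already stands in a well of the stand, closed by a grey cap (54 x 38 mm, its top 9 mm above the mould's rim). Origin: centre of the underside of the mould's foot; z up. Leave it there.
- capped_2: identical mould that already stands in a well of the stand, closed by a grey cap (54 x 38 mm, its top 9 mm above the mould's rim). Origin: centre of the underside of the mould's foot; z up. Leave it there.
- mug: pale coffee mug with a handle, 92 x 127 x 95 mm, origin under it; a bystander at the front right (another one stands fixed behind it)
- spoon: table spoon, 187 x 31 x 6 mm, lying, origin under its middle; a bystander at the front left
- cap_1: loose grey oblong lolly-mould cap lying flat, 54 x 38 x 16 mm, origin under it; a bystander in front of the sink
- cap_2: second loose cap, the same; a bystander in front of the sink

How it is judged (in metres and radians):
At the end, for the whole second after the job is handed in: Every one of the four wells holds exactly one mould: each mould's foot within 8 mm of the centre of a well and within 4 mm of its floor, mouth up within 0.12 rad of vertical, squared to the well within 0.2 rad, at rest (((horizontal distance between mould_a and well_0 below 0.008 m and z of mould_a in the frame of well_0 between -0.004 and 0.004 m) or (horizontal distance between mould_a and well_1 below 0.008 m and z of mould_a in the frame of well_1 between -0.004 and 0.004 m) or (horizontal distance between mould_a and well_2 below 0.008 m and z of mould_a in the frame of well_2 between -0.004 and 0.004 m) or (horizontal distance between mould_a and well_3 below 0.008 m and z of mould_a in the frame of well_3 between -0.004 and 0.004 m)) and angle between each of mould_a, mould_b, capped_1, capped_2's own z axis and vertical below 0.12 rad and angle between the x axis of each of mould_a, mould_b, capped_1, capped_2 and the x axis of stand, either way round below 0.2 rad and linear speed of each of mould_a, mould_b, capped_1, capped_2 below 0.02 m/s and ((horizontal distance between mould_b and well_0 below 0.008 m and z of mould_b in the frame of well_0 between -0.004 and 0.004 m) or (horizontal distance between mould_b and well_1 below 0.008 m and z of mould_b in the frame of well_1 between -0.004 and 0.004 m) or (horizontal distance between mould_b and well_2 below 0.008 m and z of mould_b in the frame of well_2 between -0.004 and 0.004 m) or (horizontal distance between mould_b and well_3 below 0.008 m and z of mould_b in the frame of well_3 between -0.004 and 0.004 m)) and ((horizontal distance between capped_1 and well_0 below 0.008 m and z of capped_1 in the frame of well_0 between -0.004 and 0.004 m) or (horizontal distance between capped_1 and well_1 below 0.008 m and z of capped_1 in the frame of well_1 between -0.004 and 0.004 m) or (horizontal distance between capped_1 and well_2 below 0.008 m and z of capped_1 in the frame of well_2 between -0.004 and 0.004 m) or (horizontal distance between capped_1 and well_3 below 0.008 m and z of capped_1 in the frame of well_3 between -0.004 and 0.004 m)) and ((horizontal distance between capped_2 and well_0 below 0.008 m and z of capped_2 in the frame of well_0 between -0.004 and 0.004 m) or (horizontal distance between capped_2 and well_1 below 0.008 m and z of capped_2 in the frame of well_1 between -0.004 and 0.004 m) or (horizontal distance between capped_2 and well_2 below 0.008 m and z of capped_2 in the frame of well_2 between -0.004 and 0.004 m) or (horizontal distance between capped_2 and well_3 below 0.008 m and z of capped_2 in the frame of well_3 between -0.004 and 0.004 m))); the robot touches nothing.
It fails at once if mould_a is dropped into the stand (faster than 0.45 m/s within the stand) (linear speed of mould_a above 0.45 m/s and z of mould_a in the frame of stand below 0.09 m and x of mould_a in the frame of stand between -0.03 and 0.03 m and y of mould_a in the frame of stand between -0.13 and 0.13 m).
It fails at once if mould_b is dropped into the stand (faster than 0.45 m/s within the stand) (linear speed of mould_b above 0.45 m/s and z of mould_b in the frame of stand below 0.09 m and x of mould_b in the frame of stand between -0.03 and 0.03 m and y of mould_b in the frame of stand between -0.13 and 0.13 m).
It fails at once if a capped mould is lifted or shifted (distance of any of capped_1, capped_2 from where it was at the start of the episode above 0.012 m).
It fails at once if a bystander is pushed away or knocked over (distance of any of mug, spoon, cap_1, cap_2 from where it was at the start of the episode above 0.03 m or angle between mug's own z axis and vertical above 0.4 rad).
It also fails if it takes over 72 s, if anything falls off the work surface, if the arm or the gripper's body presses on something with over 40 N, if the wrist force passes 120 N, or if a joint passes its speed limit or range.

## Working session

There is one attempt and no reset: what is moved stays moved. The work goes in short steps, Python scripts to look and compute and a tool call to move; the robot and the scene stay as the last step left them, time stands still between calls to the robot, and variables do not carry over. Pictures are saved under pics/ and viewed, and the job is handed in when it is done.

Besides the shell and the picture viewer there is one more tool, called after "Call:" by a JSON object that holds its "op" and its "data". carry_out: Moves the arm, as the interface text tells. Its arguments: {"type":"object","properties":{"grip":{"type":"array"},"slide":{"type":"array"},"twist":{"type":"array"}},"required":["grip","slide","twist"]}

```bash
ls; mkdir -p pics
cat > h.py <<'E'
import numpy as np,cv2
from rig import bot
def cap(n,fn=None):
    c=bot.capture(n)
    if fn: cv2.imwrite('pics/'+fn,c['color'][:,:,::-1])
    return c
def world(c):
    d=c['depth'];v,u=np.mgrid[0:480,0:640]
    p=np.stack([(u-c['cx'])/c['fx']*d,-(v-c['cy'])/c['fy']*d,-d],-1)
    return p@np.array(c['rotation']).T+np.array(c['position'])
E
python3 - <<'E'
from h import *
s=bot.read_state();print(s)
for n in('top','side'):
    c=cap(n,n+'0.png');print(n,{k:c[k] for k in c if k not in('color','depth')})
E
```

```text
pics
{'time_s': 0.0, 'joint_positions': array([-8.07609050e+01,  3.02794620e+01,  8.21559613e+01, -2.25564755e-03,
        6.76875839e+01, -1.02279463e+01]), 'qvel': array([-0.06809825,  0.05416034, -0.03816391, -0.00442361,  0.01728428,
        0.07085312]), 'tau': array([ 1.05116083e-03, -4.40034592e+01, -1.76592243e+01,  6.33698283e-02,
        5.82089857e-02, -1.53938836e-04]), 'position': array([ 0.20818282, -0.5885419 ,  0.22156866]), 'tcp_rot': array([[ 9.42828425e-01,  3.33278287e-01, -3.80639926e-04],
       [ 3.33278326e-01, -9.42826120e-01,  2.11318001e-03],
       [ 3.45399751e-04, -2.11922522e-03, -9.99997695e-01]]), 'force': array([0.21682096, 0.251437  , 0.07271932]), 'moment': array([-0.03464326, -0.03036895, -0.0112011 ]), 'opening': 1.001376642049831}
top {'fx': 547.2678970520386, 'fy': 547.2678970520386, 'cx': 320.40555539650416, 'cy': 236.67795831326615, 'position': array([ 0.23665286, -0.05222958,  1.48402954]), 'rotation': array([[ 0.00589286,  0.98631172, -0.16478614],
       [-0.99994965,  0.00715064,  0.00704059],
       [ 0.00812254,  0.16473635,  0.98630419]])}
side {'fx': 591.8241495321977, 'fy': 591.8241495321977, 'cx': 322.4904299823476, 'cy': 238.01321028855196, 'position': array([0.36199268, 1.2052969 , 0.9766718 ]), 'rotation': array([[-0.99665687,  0.04638326, -0.06725821],
       [-0.08166489, -0.59008433,  0.80320068],
       [-0.00243296,  0.80600811,  0.59189949]])}
```

View pics/top0.png

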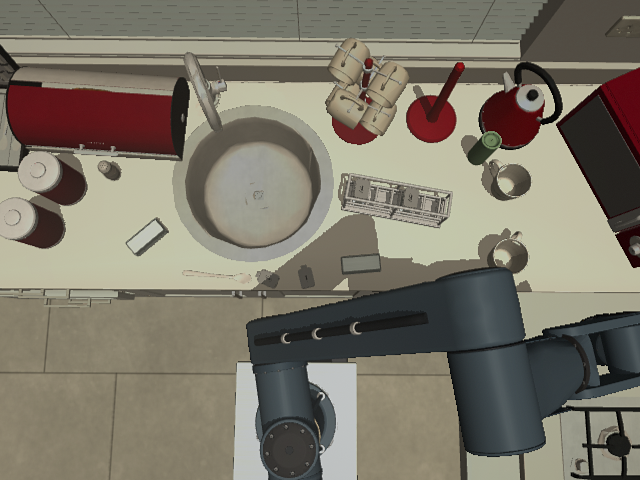

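View pics/side0.png

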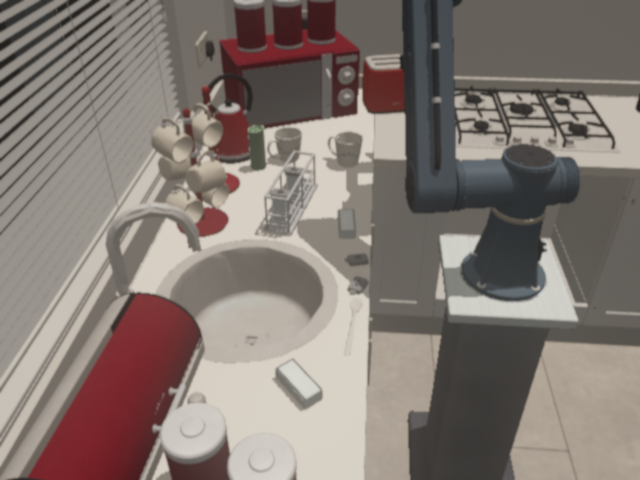

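The top view shows mould_a near (148,236), mould_b near (360,264) and the stand near (396,200). I'll zoom in on each and measure.

Run:
```python
from h import *
c=cap('top');W=world(c)
im=c['color'][:,:,::-1]
a=cv2.resize(im[165:280,330:460],None,fx=4,fy=4,interpolation=cv2.INTER_CUBIC)
b=cv2.resize(im[205:265,115:180],None,fx=4,fy=4,interpolation=cv2.INTER_CUBIC)
o=np.zeros((480,800,3),np.uint8);o[:460,:520]=a;o[:240,530:790]=b;cv2.imwrite('pics/z1.png',o)
for (r0,r1,c0,c1,n) in((215,258,122,172,'a'),(250,278,337,385,'b')):
    P=W[r0:r1,c0:c1].reshape(-1,3);rows=np.mgrid[r0:r1,c0:c1].reshape(2,-1).T
    m=(P[:,2]>.02)&(P[:,2]<.05)
    Q=P[m];print(n,m.sum(),np.median(Q,0),Q.min(0),Q.max(0))
    r=cv2.minAreaRect((Q[:,:2]*1000).astype(np.float32));print(r,cv2.boxPoints(r))
    print('table z',np.median(P[P[:,2]<.01],0))
P=W[165:235,330:460].reshape(-1,3)
for lo,hi in((.09,.105),(.105,.115),(.115,.122),(.122,.135)):
    Q=P[(P[:,2]>lo)&(P[:,2]<hi)]
    if len(Q)>4:
        r=cv2.minAreaRect((Q[:,:2]*1000).astype(np.float32));print(lo,len(Q),np.median(Q,0),r)
```

```text
a 704 [0.47668308 0.40724651 0.03081049] [0.42753538 0.35232605 0.02044364] [0.52791942 0.45936534 0.04016892]
((477.33123779296875, 408.5030212402344), (50.96533203125, 105.07106018066406), 41.69967269897461) [[423.3568  430.77652]
 [493.2528  352.32608]
 [531.30566 386.22952]
 [461.40967 464.67996]]
table z [ 0.48685147  0.41236506 -0.00091364]
b 699 [ 0.40882412 -0.17106773  0.0308691 ] [ 0.38186703 -0.22287775  0.02016915] [ 0.43694322 -0.11799655  0.04104156]
((409.3291320800781, -170.70077514648438), (48.571537017822266, 104.5094985961914), 4.942495346069336) [[ 380.63162 -120.73269]
 [ 389.6357  -224.85359]
 [ 438.02664 -220.66885]
 [ 429.02255 -116.54796]]
table z [ 0.40975268 -0.1715936  -0.00065964]
0.09 21 [ 0.56486949 -0.26734546  0.09976481] ((573.4129638671875, -261.44940185546875), (264.375732421875, 67.4354248046875), 79.37696838378906)
0.105 411 [ 0.58138223 -0.24366451  0.11252531] ((576.6044311523438, -261.3441162109375), (270.3214416503906, 70.24827575683594), 79.86314392089844)
0.115 802 [ 0.57841555 -0.26417232  0.11843755] ((575.3703002929688, -261.906494140625), (271.80377197265625, 70.31612396240234), 79.64649200439453)
0.122 164 [ 0.57333558 -0.26979718  0.12305753] ((574.3255004882812, -261.13690185546875), (267.9551696777344, 69.41974639892578), 80.05418395996094)
```

View pics/z1.png

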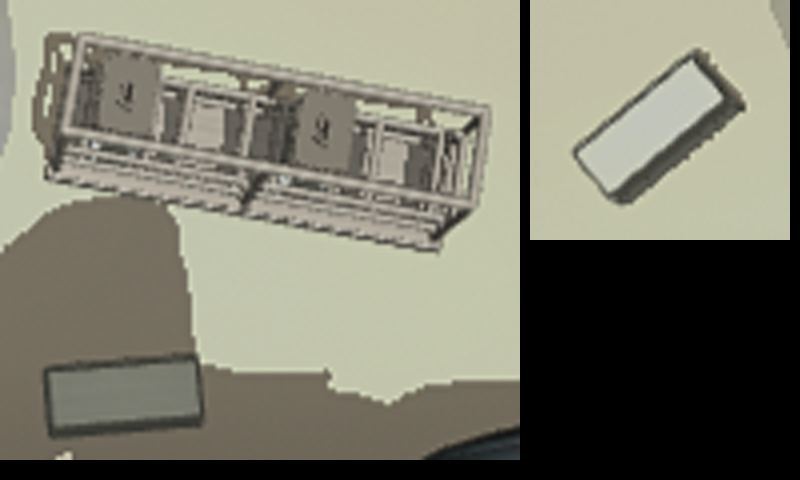

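Run:
```python
from h import *
c=cap('top');W=world(c)
for n,cc in(('a',(.477,.408)),('b',(.409,-.171))):
    P=W.reshape(-1,3);m=(np.hypot(P[:,0]-cc[0],P[:,1]-cc[1])<.08)&(P[:,2]>.026)&(P[:,2]<.04)
    Q=P[m];r=cv2.minAreaRect((Q[:,:2]*1000).astype(np.float32));print(n,m.sum(),np.median(Q[:,2]),r,Q[:,:2].mean(0))
# side cam
c2=cap('side');W2=world(c2)
for n,cc in(('a',(.477,.408)),('b',(.409,-.171))):
    P=W2.reshape(-1,3);m=(np.hypot(P[:,0]-cc[0],P[:,1]-cc[1])<.08)&(P[:,2]>.026)&(P[:,2]<.04)
    Q=P[m];r=cv2.minAreaRect((Q[:,:2]*1000).astype(np.float32));print('side',n,m.sum(),np.median(Q[:,2]),r,Q[:,:2].mean(0))
# stand: rail points and caps in stand coords
def st(P,C=np.array([.5753,-.2616]),yaw=np.deg2rad(-10.3)):
    R=np.array([[np.cos(yaw),-np.sin(yaw)],[np.sin(yaw),np.cos(yaw)]]);return (P[:,:2]-C)@R
for n,WW in(('top',W),('side',W2)):
    P=WW.reshape(-1,3);m=(P[:,2]>.112)&(P[:,2]<.13)&(np.hypot(P[:,0]-.575,P[:,1]+.262)<.16)
    Q=P[m];s=st(Q)
    r=cv2.minAreaRect((Q[:,:2]*1000).astype(np.float32));print(n,m.sum(),r)
    for sg in(1,-1):
        k=(abs(s[:,0]-sg*.031)<.007)&(abs(s[:,1])<.12);f=np.polyfit(s[k,1],s[k,0],1);print('rail',sg,k.sum(),f, np.median(Q[k,2]))
    for y in(-.032,.096):
        k=(abs(s[:,0])<.022)&(abs(s[:,1]-y)<.03);print('cap',y,k.sum(),s[k].mean(0),s[k].min(0),s[k].max(0),np.median(Q[k,2]))
    print(s.min(0),s.max(0))
im=c2['color'][:,:,::-1]
o=cv2.resize(im[140:260,230:400],None,fx=4,fy=4,interpolation=cv2.INTER_CUBIC);cv2.imwrite('pics/z2.png',o)
for n in((103,20,'cap'),):pass
```

```text
a 627 0.031194652005941848 ((477.03466796875, 408.3871765136719), (50.2824821472168, 103.95506286621094), 41.0927848815918) [0.47715993 0.40782116]
b 650 0.03124474379678499 ((408.9638671875, -170.2844696044922), (47.97395324707031, 103.60432434082031), 5.621868133544922) [ 0.40885897 -0.17028152]
side a 991 0.032266317441314696 ((478.8852233886719, 411.4176025390625), (49.13536834716797, 107.92767333984375), 42.07621765136719) [0.47824082 0.41429113]
side b 393 0.032233515907976185 ((409.04901123046875, -165.80401611328125), (47.516456604003906, 114.93987274169922), 3.5669660568237305) [ 0.40948575 -0.16529614]
top 1212 ((575.2774047851562, -262.2188415527344), (272.3895568847656, 71.38676452636719), 79.59940338134766)
rail 1 299 [0.00036845 0.03065663] 0.11871970079197136
rail -1 301 [ 0.00269193 -0.03077824] 0.11965123954920598
cap -0.032 192 [-0.00046227 -0.03225252] [-0.02175093 -0.05063737] [ 0.02191477 -0.01308573] 0.11555298100493172
cap 0.096 186 [-0.00035305  0.09440646] [-0.02185938  0.07685835] [0.02199602 0.11442467] 0.11480076916003745
[-0.03556113 -0.13675558] [0.03600185 0.13561699]
side 677 ((576.5770263671875, -259.586181640625), (282.18890380859375, 72.5128402709961), 79.56914520263672)
rail 1 146 [-0.00024929  0.03005305] 0.12026106302562617
rail -1 138 [ 0.00086488 -0.03148067] 0.12067668811047783
cap -0.032 104 [-0.00198515 -0.02572194] [-0.02184092 -0.05004015] [ 0.02122342 -0.00764919] 0.11619813707386983
cap 0.096 123 [-0.00029695  0.10142251] [-0.02168573  0.07737353] [0.02143188 0.12369412] 0.11566458076817254
[-0.03538685 -0.13882906] [0.03718248 0.14323653]
```

View pics/z2.png

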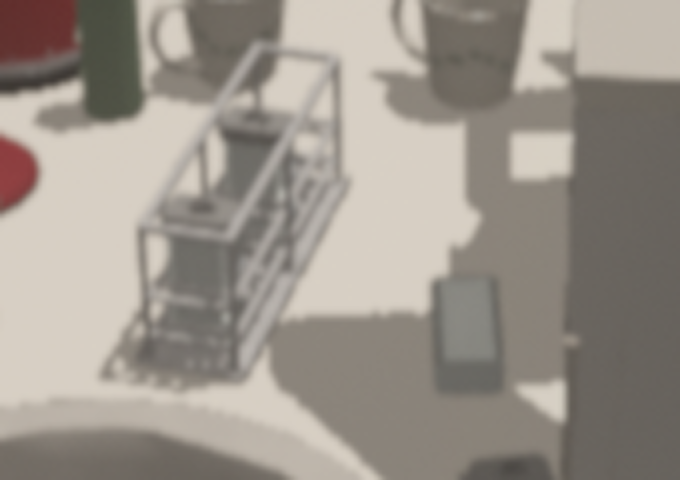

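Run:
```python
from h import *
yaw=np.deg2rad(-10.35);R=np.array([[np.cos(yaw),-np.sin(yaw)],[np.sin(yaw),np.cos(yaw)]]);C=np.array([.5753,-.262])
for n in('top','side'):
    c=cap(n);W=world(c);P=W.reshape(-1,3);s=(P[:,:2]-C)@R
    for sg in(1,-1):
        k=(P[:,2]>.10)&(P[:,2]<.13)&(abs(s[:,0])<.024)&(s[:,1]*sg>.117)&(s[:,1]*sg<.15)
        print(n,sg,k.sum(),np.round(np.c_[s[k]*1000,P[k,2:]*1000],0).tolist()[:45] if n=='top' else (s[k,1].min(),s[k,1].max()))
    # rectified top view at height .119
    h=.119;sy,sx=np.mgrid[-.15:.15:.0005,-.06:.06:.0005]
    xy=np.stack([sx,sy],-1)@R.T+C;X=np.concatenate([xy,np.full(sx.shape+(1,),h)],-1)
    p=(X-c['position'])@np.array(c['rotation'])
    u=c['fx']*p[...,0]/-p[...,2]+c['cx'];v=c['cy']-c['fy']*p[...,1]/-p[...,2]
    o=cv2.remap(c['color'][:,:,::-1],u.astype(np.float32),v.astype(np.float32),cv2.INTER_CUBIC)
    cv2.imwrite('pics/r_%s.png'%n,cv2.rotate(o,cv2.ROTATE_90_CLOCKWISE))
```

```text
top 1 58 [[22.0, 136.0, 118.0], [22.0, 133.0, 121.0], [22.0, 131.0, 122.0], [24.0, 128.0, 117.0], [18.0, 136.0, 123.0], [19.0, 133.0, 121.0], [20.0, 130.0, 118.0], [17.0, 135.0, 117.0], [15.0, 133.0, 125.0], [18.0, 130.0, 116.0], [13.0, 135.0, 121.0], [13.0, 132.0, 124.0], [15.0, 129.0, 119.0], [11.0, 134.0, 120.0], [12.0, 132.0, 119.0], [12.0, 129.0, 120.0], [10.0, 136.0, 114.0], [8.0, 134.0, 120.0], [9.0, 131.0, 119.0], [10.0, 129.0, 118.0], [7.0, 136.0, 113.0], [3.0, 133.0, 129.0], [7.0, 131.0, 118.0], [3.0, 135.0, 119.0], [4.0, 133.0, 118.0], [2.0, 130.0, 124.0], [2.0, 135.0, 114.0], [-0.0, 132.0, 123.0], [3.0, 130.0, 112.0], [-2.0, 134.0, 119.0], [-1.0, 132.0, 117.0], [-2.0, 129.0, 120.0], [-4.0, 134.0, 117.0], [-6.0, 131.0, 124.0], [-2.0, 129.0, 113.0], [-7.0, 136.0, 116.0], [-8.0, 133.0, 120.0], [-7.0, 131.0, 120.0], [-5.0, 128.0, 115.0], [-9.0, 135.0, 113.0], [-9.0, 133.0, 117.0], [-9.0, 130.0, 119.0], [-14.0, 135.0, 122.0], [-14.0, 132.0, 125.0], [-12.0, 130.0, 117.0]]
top -1 60 [[23.0, -127.0, 121.0], [24.0, -130.0, 120.0], [23.0, -131.0, 125.0], [24.0, -134.0, 124.0], [24.
[... 385 characters left out ...]
 [8.0, -132.0, 119.0], [9.0, -135.0, 119.0], [5.0, -128.0, 117.0], [5.0, -130.0, 119.0], [4.0, -131.0, 126.0], [7.0, -136.0, 115.0], [4.0, -129.0, 113.0], [1.0, -129.0, 124.0], [2.0, -132.0, 122.0], [-2.0, -127.0, 125.0], [-0.0, -130.0, 121.0], [0.0, -133.0, 121.0], [-4.0, -128.0, 121.0], [-2.0, -132.0, 116.0], [-2.0, -134.0, 119.0], [-5.0, -130.0, 115.0], [-7.0, -130.0, 124.0], [-5.0, -134.0, 121.0], [-9.0, -129.0, 122.0], [-8.0, -131.0, 121.0], [-7.0, -135.0, 118.0], [-10.0, -128.0, 114.0], [-10.0, -130.0, 116.0], [-10.0, -132.0, 120.0]]
side 1 59 (np.float64(0.11722705981070743), np.float64(0.14188862803363522))
side -1 43 (np.float64(-0.1367443214240091), np.float64(-0.1176105188904835))
```

View pics/r_top.png

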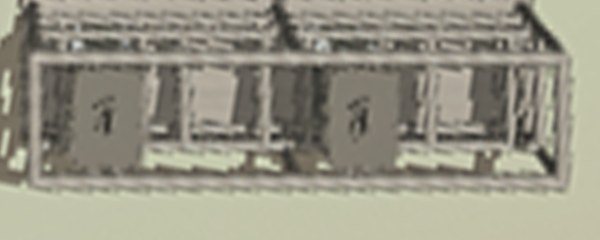

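```bash
cat >> h.py <<'E'
from scipy.spatial.transform import Rotation as Ro
import json
def Rdown(yaw): # tool z down, tool x at yaw(deg)
    a=np.deg2rad(yaw);x=np.array([np.cos(a),np.sin(a),0]);z=np.array([0,0,-1.]);return np.c_[x,np.cross(z,x),z]
def plan(pt,Rt,N=None,grip=1,nd=0,vmax=40,wmax=.13,rd=2,start=None):
    s=bot.read_state();p=np.array(s['position']);R=np.array(s['tcp_rot'])
    if start: p,R=start
    rv=Ro.from_matrix(R.T@Rt).as_rotvec();d=np.linalg.norm(pt-p)*1000
    n=N or max(1,int(np.ceil(max(d/vmax,np.linalg.norm(rv)/wmax))))
    print('dist',round(d,1),'rot',np.round(rv,3),'rows',n,'grip',grip)
    S=[];T=[]
    for i in range(n):
        q=p+(pt-p)*(i+1)/n; Q=Ro.from_matrix(R)*Ro.from_rotvec(rv*0)
        Rc=R@Ro.from_rotvec(rv*i/n).as_matrix()
        S.append([round(float(v),nd) if nd else int(round(v)) for v in Rc.T@(pt-p)*1000/n]);T.append([round(float(v),rd) for v in rv/n])
    print(json.dumps(S));print(json.dumps(T));print(json.dumps([grip]*n))
def st(): 
    s=bot.read_state();print('t',round(s['time_s'],2),'p',np.round(s['position']*1000,1),'j',np.round(s['joint_positions'],1),'open',round(s['opening'],3),'F',np.round(s['force'],1),'M',np.round(s['moment'],2));print(np.round(s['tcp_rot'],4).tolist())
E
python3 - <<'E'
from h import *
plan(np.array([.411,-.195,.20]),Rdown(95.4))
E
```

```text
dist 443.7 rot [-0.    -0.    -1.325] rows 12 grip 1
[[27, -25, 2], [29, -22, 2], [32, -19, 2], [34, -15, 2], [35, -11, 2], [36, -7, 2], [37, -3, 2], [37, 1, 2], [37, 5, 2], [36, 9, 2], [35, 13, 2], [33, 16, 2]]
[[-0.0, -0.0, -0.11], [-0.0, -0.0, -0.11], [-0.0, -0.0, -0.11], [-0.0, -0.0, -0.11], [-0.0, -0.0, -0.11], [-0.0, -0.0, -0.11], [-0.0, -0.0, -0.11], [-0.0, -0.0, -0.11], [-0.0, -0.0, -0.11], [-0.0, -0.0, -0.11], [-0.0, -0.0, -0.11], [-0.0, -0.0, -0.11]]
[1, 1, 1, 1, 1, 1, 1, 1, 1, 1, 1, 1]
```

Call:
{"op": "carry_out", "data": {"grip": [1,1,1,1,1,1,1,1,1,1,1,1], "slide": [[27,-25,2],[29,-22,2],[32,-19,2],[34,-15,2],[35,-11,2],[36,-7,2],[37,-3,2],[37,1,2],[37,5,2],[36,9,2],[35,13,2],[33,16,2]], "twist": [[0,0,-0.11],[0,0,-0.11],[0,0,-0.11],[0,0,-0.11],[0,0,-0.11],[0,0,-0.11],[0,0,-0.11],[0,0,-0.11],[0,0,-0.11],[0,0,-0.11],[0,0,-0.11],[0,0,-0.11]]}}

```text
time_s: 1.55
position: [0.4119, -0.1858, 0.1969]
tcp_rot: [[-0.132, 0.991, 0.005], [0.991, 0.132, -0.011], [-0.011, 0.004, -1.0]]
force: [0.4, -0.1, -0.1]
opening: 0.998
```

Run:
```python
from h import *
st()
plan(np.array([.411,-.195,.10]),Rdown(95.4))
for n in('top','side'): cap(n,n+'1.png')
```

```text
t 1.55 p [ 411.9 -185.8  196.9] j [-38.3  19.1 108.1  -0.4  52.2 -45.7] open 0.998 F [ 0.4 -0.1 -0.1] M [-0.01 -0.16 -0.02]
[[-0.1319, 0.9912, 0.0051], [0.9912, 0.132, -0.0105], [-0.0111, 0.0037, -0.9999]]
dist 97.4 rot [0.004 0.011 0.038] rows 3 grip 1
[[-3, -1, 32], [-3, -1, 32], [-3, -1, 32]]
[[0.0, 0.0, 0.01], [0.0, 0.0, 0.01], [0.0, 0.0, 0.01]]
[1, 1, 1]
```

View pics/side1.png

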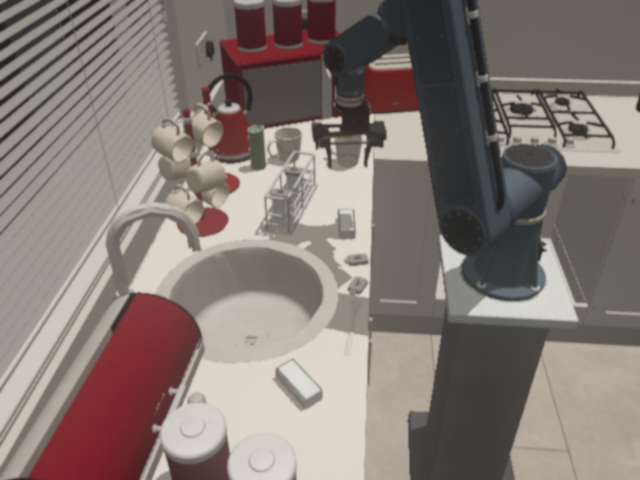

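View pics/top1.png

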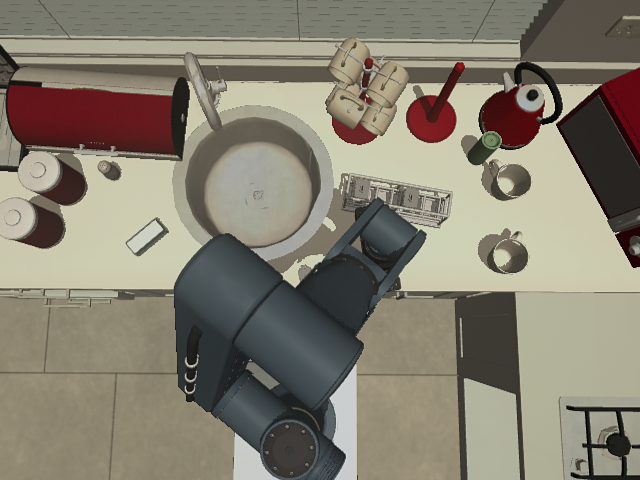

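Call:
{"op": "carry_out", "data": {"grip": [1,1,1,1,1], "slide": [[-3,-1,32],[-3,-1,32],[-3,-1,32],[0,0,30],[0,0,20]], "twist": [[0,0.01,0.02],[0,0,0.02],[0,0,0],[0,0,0],[0,0,0]]}}

```text
time_s: 2.15
position: [0.4165, -0.1987, 0.0508]
tcp_rot: [[-0.092, 0.996, 0.017], [0.996, 0.093, -0.011], [-0.012, 0.016, -1.0]]
force: [-0.1, 0.2, -0.1]
opening: 1.002
```

Run:
```python
from h import *
st()
plan(np.array([.4114,-.195,.004]),Rdown(95.4),nd=1,rd=3)
```

```text
t 2.15 p [ 416.5 -198.7   50.8] j [-39.5  35.7 114.1   0.3  29.2 -45.1] open 1.002 F [-0.1  0.2 -0.1] M [-0.   -0.04 -0.04]
[[-0.0925, 0.9956, 0.0167], [0.9956, 0.0927, -0.0108], [-0.0123, 0.0157, -0.9998]]
dist 47.2 rot [ 0.016  0.012 -0.002] rows 2 grip 1
[[2.4, -2.8, 23.3], [2.2, -2.6, 23.4]]
[[0.008, 0.006, -0.001], [0.008, 0.006, -0.001]]
[1, 1]
```

Call:
{"op": "carry_out", "data": {"grip": [1,1,1,1], "slide": [[2.4,-2.8,19],[2.2,-2.6,17],[0,0,9],[0,0,0]], "twist": [[0.008,0.006,0],[0.008,0.006,0],[0,0,0],[0,0,0]]}}

```text
time_s: 2.55
position: [0.4109, -0.1984, 0.0014]
tcp_rot: [[-0.087, 0.996, -0.002], [0.996, 0.087, 0.0], [0.0, -0.002, -1.0]]
force: [-1.0, 1.3, -1.4]
opening: 0.999
```

Run:
```python
from h import *
st()
plan(np.array([.4114,-.195,.004]),Rdown(95.4),nd=1,rd=3)
c=cap('side','side2.png')
cv2.imwrite('pics/z3.png',cv2.resize(c['color'][100:260,280:420,::-1],None,fx=4,fy=3.75,interpolation=cv2.INTER_CUBIC))
```

```text
t 2.55 p [ 410.9 -198.4    1.4] j [-39.8  41.9 114.8  -0.2  23.4 -44.7] open 0.999 F [-1.   1.3 -1.4] M [-0.   -0.14 -0.01]
[[-0.0868, 0.9962, -0.0018], [0.9962, 0.0868, 0.0001], [0.0003, -0.0018, -1.0]]
dist 4.3 rot [-0.002 -0.    -0.007] rows 1 grip 1
[[3.3, 0.8, -2.6]]
[[-0.002, -0.0, -0.007]]
[1]
```

View pics/z3.png

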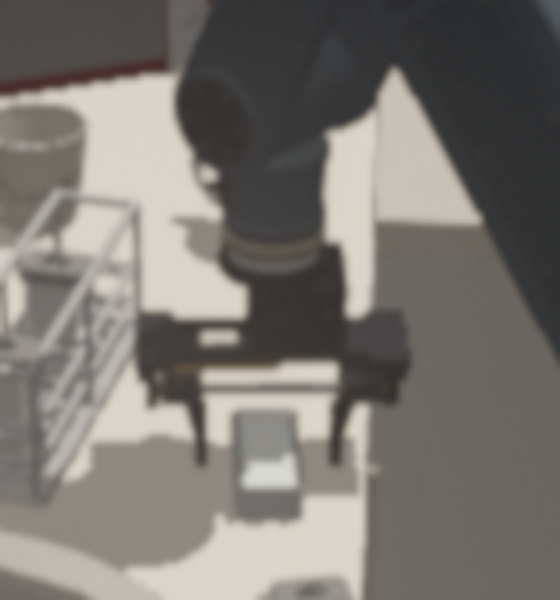

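Call:
{"op": "carry_out", "data": {"grip": [1,-1,-1,-1,-1,-1,-1], "slide": [[3,1,-3],[0,0,0],[0,0,0],[0,0,0],[0,0,0],[0,0,0],[0,0,0]], "twist": [[0,0,-0.007],[0,0,0],[0,0,0],[0,0,0],[0,0,0],[0,0,0],[0,0,0]]}}

```text
time_s: 3.3
position: [0.414, -0.1969, 0.0087]
tcp_rot: [[-0.095, 0.996, 0.005], [0.995, 0.095, -0.006], [-0.006, 0.004, -1.0]]
force: [0.5, -0.7, -0.4]
opening: 0.549
```

Run:
```python
from h import *
st()
```

```text
t 3.3 p [ 414.  -196.9    8.7] j [-39.4  41.  114.7  -0.2  23.9 -44.7] open 0.549 F [ 0.5 -0.7 -0.4] M [-0.05 -0.12 -0.01]
[[-0.0946, 0.9955, 0.005], [0.9955, 0.0947, -0.0055], [-0.006, 0.0044, -1.0]]
```

```bash
cat > kin.py <<'E'
import numpy as np
D=[([-80.761,30.279,82.156,0,67.69,-10.23],[208.2,-588.5,221.6]),([-38.3,19.1,108.1,-.4,52.2,-45.7],[411.9,-185.8,196.9]),([-39.5,35.7,114.1,.3,29.2,-45.1],[416.5,-198.7,50.8]),([-39.8,41.9,114.8,-.2,23.4,-44.7],[410.9,-198.4,1.4]),([-39.4,41,114.7,-.2,23.9,-44.7],[414,-196.9,8.7])]
E
python3 - <<'E'
from kin import D
import numpy as np
A=[];b=[]
for j,p in D:
    j=np.deg2rad(j);c,s=np.cos(j[0]),np.sin(j[0])
    r=c*p[0]+s*p[1];lat=-s*p[0]+c*p[1];print('lat',lat)
    s2,c2=np.sin(j[1]),np.cos(j[1]);s23,c23=np.sin(j[1]+j[2]),np.cos(j[1]+j[2]);t=sum(j[[1,2,4]])
    A+= [[1,0,s2,s23],[0,1,c2,c23]];b+=[r-0*np.sin(t),p[2]]
x,res,rk,sv=np.linalg.lstsq(np.array(A),np.array(b),rcond=None);print(x,res,sv,np.array(A)@x-b)
E
```

```text
lat 111.01358142994641
lat 109.47553355137134
lat 111.60477402654874
lat 110.5936244374131
lat 110.62719184411034
[ 29.66919616  33.75729927 406.99358326 371.17336086] [2426.69326905] [3.35810133 2.90499315 0.48243651 0.22677146] [-36.33237599  21.97621082  20.09113693  -2.96564241   6.10394756
  -7.32569916   5.60325026  -5.6155076    4.53404124  -6.06936164]
```

Call:
{"op": "carry_out", "data": {"grip": [-1,-1,-1,-1,-1,-1,-1,-1], "slide": [[0,0,-20],[5,0,-35],[5,0,-35],[5,10,-40],[5,15,-10],[5,15,0],[5,15,0],[5,15,0]], "twist": [[0,0,0],[0,0,0],[0,0,0],[0,0,0],[0,-0.1,0],[0,-0.1,0],[0,-0.1,0],[0,-0.1,0]]}}

```text
time_s: 4.1
position: [0.4803, -0.1583, 0.152]
tcp_rot: [[-0.074, 0.996, 0.041], [0.914, 0.084, -0.397], [-0.4, 0.008, -0.917]]
force: [0.2, -0.6, -1.8]
opening: 0.548
```

Run:
```python
from h import *
st()
c=cap('side','side3.png');cap('top','top3.png')
cv2.imwrite('pics/z4.png',cv2.resize(c['color'][60:260,220:440,::-1],None,fx=3,fy=3,interpolation=cv2.INTER_CUBIC))
```

```text
t 4.1 p [ 480.3 -158.3  152. ] j [-18.2  27.5 109.4 -35.7  38.7   4.5] open 0.548 F [ 0.2 -0.6 -1.8] M [ 0.26 -0.06 -0.04]
[[-0.0738, 0.9964, 0.0413], [0.9138, 0.0841, -0.3975], [-0.3995, 0.0084, -0.9167]]
```

View pics/z4.png

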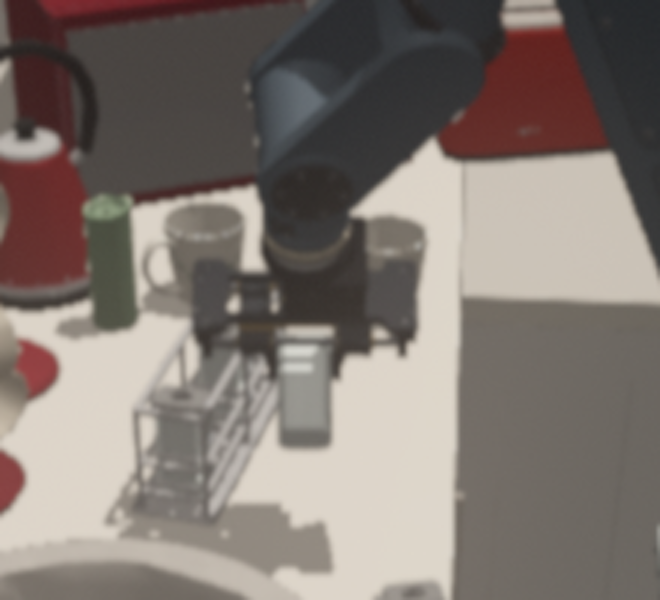

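```bash
cat >> h.py <<'E'
def Rhor(yaw):
    a=np.deg2rad(yaw);z=np.array([np.cos(a),np.sin(a),0]);x=np.array([0,0,-1.]);return np.c_[x,np.cross(z,x),z]
E
python3 - <<'E'
from h import *
plan(np.array([.455,-.14,.17]),Rhor(-100.35),grip=-1,wmax=.10)
E
```

```text
dist 35.8 rot [ 0.243 -1.157  0.153] rows 12 grip -1
[[1, -2, -2], [0, -2, -2], [0, -2, -2], [0, -2, -2], [0, -2, -2], [0, -2, -2], [-1, -2, -2], [-1, -2, -2], [-1, -2, -2], [-1, -2, -1], [-1, -2, -1], [-2, -2, -1]]
[[0.02, -0.1, 0.01], [0.02, -0.1, 0.01], [0.02, -0.1, 0.01], [0.02, -0.1, 0.01], [0.02, -0.1, 0.01], [0.02, -0.1, 0.01], [0.02, -0.1, 0.01], [0.02, -0.1, 0.01], [0.02, -0.1, 0.01], [0.02, -0.1, 0.01], [0.02, -0.1, 0.01], [0.02, -0.1, 0.01]]
[-1, -1, -1, -1, -1, -1, -1, -1, -1, -1, -1, -1]
```

Call:
{"op": "carry_out", "data": {"grip": [-1,-1,-1,-1,-1,-1], "slide": [[1,-2,-2],[0,-2,-2],[0,-2,-2],[0,-2,-2],[0,-2,-2],[0,-2,-2]], "twist": [[0.02,-0.1,0.01],[0.02,-0.1,0.01],[0.02,-0.1,0.01],[0.02,-0.1,0.01],[0.02,-0.1,0.01],[0.02,-0.1,0.01]]}}

```text
time_s: 4.8
position: [0.4642, -0.1518, 0.161]
tcp_rot: [[-0.02, 0.998, -0.066], [0.521, -0.046, -0.852], [-0.853, -0.052, -0.519]]
force: [-0.3, -0.5, -1.9]
opening: 0.547
```

Run:
```python
from h import *
st()
plan(np.array([.455,-.14,.17]),Rhor(-100.35),grip=-1,wmax=.10)
```

```text
t 4.8 p [ 464.2 -151.8  161. ] j [ -0.3  41.3 108.9 -69.9  65.2  53.4] open 0.547 F [-0.3 -0.5 -1.9] M [ 0.7  -0.18 -0.02]
[[-0.0203, 0.9976, -0.0663], [0.5208, -0.0461, -0.8524], [-0.8534, -0.0519, -0.5186]]
dist 17.5 rot [ 0.117 -0.542  0.087] rows 6 grip -1
[[0, -2, -2], [0, -2, -2], [-1, -2, -2], [-1, -2, -2], [-1, -2, -2], [-1, -2, -2]]
[[0.02, -0.09, 0.01], [0.02, -0.09, 0.01], [0.02, -0.09, 0.01], [0.02, -0.09, 0.01], [0.02, -0.09, 0.01], [0.02, -0.09, 0.01]]
[-1, -1, -1, -1, -1, -1]
```

Call:
{"op": "carry_out", "data": {"grip": [-1,-1,-1,-1,-1], "slide": [[0,-2,-2],[0,-2,-2],[-1,-2,-2],[-1,-2,-2],[-1,-2,-2]], "twist": [[0.02,-0.1,0.01],[0.02,-0.1,0.01],[0.02,-0.1,0.01],[0.02,-0.1,0.01],[0.02,-0.1,0.01]]}}

```text
time_s: 5.3
position: [0.4509, -0.144, 0.1661]
tcp_rot: [[-0.041, 0.984, -0.174], [0.037, -0.173, -0.984], [-0.998, -0.047, -0.029]]
force: [-0.2, -0.1, -0.7]
opening: 0.546
```

Run:
```python
from h import *
st()
plan(np.array([.45,-.14,.15]),Rhor(-100.35),grip=-1,wmax=.10)
c=cap('side','side5.png')
cv2.imwrite('pics/z5.png',cv2.resize(c['color'][60:260,220:440,::-1],None,fx=3,fy=3,interpolation=cv2.INTER_CUBIC))
```

```text
t 5.3 p [ 450.9 -144.   166.1] j [  5.1  58.4 103.2 -75.1  93.2  69.5] open 0.546 F [-0.2 -0.1 -0.7] M [ 0.84 -0.25  0.04]
[[-0.0415, 0.9838, -0.1743], [0.0365, -0.1729, -0.9843], [-0.9985, -0.0472, -0.0288]]
dist 16.6 rot [ 0.006 -0.029  0.047] rows 1 grip -1
[[16, -1, -3]]
[[0.01, -0.03, 0.05]]
[-1]
```

View pics/z5.png

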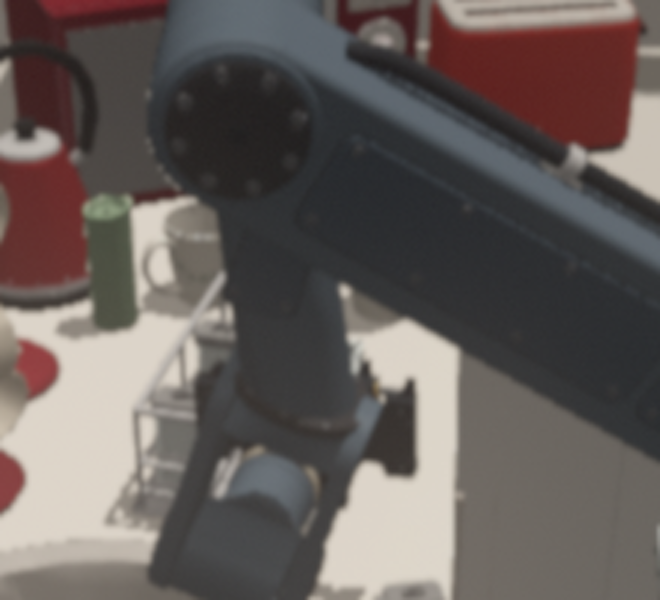

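Run:
```python
from h import *
for n in('side','top'):
    c=cap(n);W=world(c);P=W.reshape(-1,3)
    m=(P[:,2]>.03)&(P[:,2]<.35)&(P[:,0]>.33)&(P[:,0]<.55)&(P[:,1]>-.12)&(P[:,1]<.25)
    Q=P[m];print(n,m.sum())
    for y in np.arange(-.12,.25,.03):
        k=(Q[:,1]>y)&(Q[:,1]<y+.03)
        if k.sum():print(round(y,2),k.sum(),Q[k].min(0).round(3),Q[k].max(0).round(3))
```

```text
side 4701
-0.12 14 [ 0.421 -0.12   0.172] [ 0.549 -0.092  0.194]
-0.09 25 [ 0.379 -0.088  0.181] [ 0.55  -0.06   0.207]
-0.06 119 [ 0.378 -0.06   0.127] [ 0.55  -0.031  0.212]
-0.03 391 [ 0.375 -0.03   0.132] [ 0.424 -0.     0.211]
0.0 19 [0.424 0.003 0.136] [0.518 0.03  0.191]
0.03 56 [0.429 0.03  0.134] [0.517 0.06  0.207]
0.06 242 [0.451 0.06  0.153] [0.52  0.09  0.207]
0.09 213 [0.421 0.09  0.161] [0.529 0.12  0.316]
0.12 255 [0.401 0.12  0.173] [0.532 0.15  0.348]
0.15 839 [0.4   0.15  0.134] [0.55 0.18 0.35]
0.18 2525 [0.405 0.18  0.132] [0.55 0.21 0.35]
0.21 3 [0.453 0.21  0.17 ] [0.457 0.211 0.184]
top 4112
-0.12 181 [ 0.419 -0.12   0.091] [ 0.547 -0.09   0.197]
-0.09 510 [ 0.377 -0.09   0.127] [ 0.55  -0.06   0.211]
-0.06 637 [ 0.373 -0.06   0.127] [ 0.55  -0.03   0.212]
-0.03 467 [ 0.373 -0.03   0.141] [ 0.492 -0.     0.212]
0.0 420 [0.424 0.    0.142] [0.514 0.03  0.212]
0.03 365 [0.429 0.03  0.145] [0.519 0.06  0.21 ]
0.06 348 [0.45  0.06  0.167] [0.522 0.09  0.211]
0.09 623 [0.415 0.09  0.135] [0.55  0.12  0.349]
0.12 318 [0.397 0.12  0.153] [0.549 0.15  0.349]
0.15 165 [0.399 0.15  0.308] [0.424 0.18  0.348]
0.18 78 [0.406 0.18  0.291] [0.441 0.2   0.327]
```

Call:
{"op": "carry_out", "data": {"grip": [-1,-1,-1,-1], "slide": [[16,-1,-3],[20,0,0],[20,0,0],[14,0,0]], "twist": [[0.01,-0.03,0.05],[0,0,0],[0,0,0],[0,0,0]]}}

```text
time_s: 5.85
position: [0.4495, -0.1425, 0.0971]
tcp_rot: [[0.007, 0.981, -0.191], [0.013, -0.191, -0.981], [-1.0, 0.004, -0.014]]
force: [0.2, -0.1, -0.2]
opening: 0.553
```

Run:
```python
from h import *
st()
plan(np.array([.45,-.14,.083]),Rhor(-100.35),grip=-1,nd=1,rd=3)
c=cap('side');c2=cap('top');cv2.imwrite('pics/z6.png',np.hstack([cv2.resize(c['color'][130:260,270:400,::-1],(400,400)),cv2.resize(c2['color'][200:320,290:410,::-1],(400,400))]))
```

```text
t 5.85 p [ 449.5 -142.5   97.1] j [  5.2  66.5 100.  -74.1  93.   77.2] open 0.553 F [ 0.2 -0.1 -0.2] M [ 0.8  -0.26 -0.02]
[[0.0069, 0.9815, -0.1914], [0.0126, -0.1914, -0.9814], [-0.9999, 0.0043, -0.0137]]
dist 14.4 rot [-0.012 -0.014 -0.004] rows 1 grip -1
[[14.2, -0.0, -2.4]]
[[-0.012, -0.014, -0.004]]
[-1]
```

View pics/z6.png

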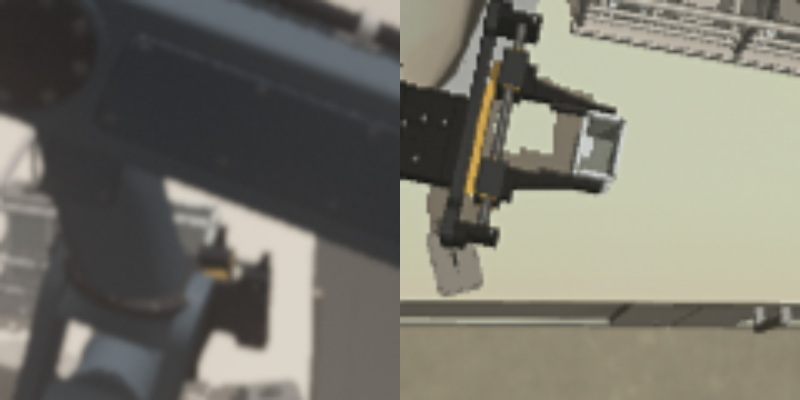

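Call:
{"op": "carry_out", "data": {"grip": [-1,-1,-1], "slide": [[10,0,-1],[4,0,0],[1,0,0]], "twist": [[-0.012,-0.014,0],[0,0,0],[0,0,0]]}}

```text
time_s: 6.25
position: [0.45, -0.1417, 0.0832]
tcp_rot: [[0.005, 0.984, -0.18], [-0.003, -0.18, -0.984], [-1.0, 0.005, 0.002]]
force: [0.2, 0.0, -0.6]
opening: 0.552
```

Run:
```python
from h import *
st()
c=cap('top');W=world(c);P=W.reshape(-1,3)
m=(P[:,2]>.08)&(P[:,2]<.13)&(abs(P[:,0]-.449)<.03)&(P[:,1]<-.125)&(P[:,1]>-.18);print(m.sum(),np.percentile(P[m],[5,50,90,98],axis=0).round(4))
```

```text
t 6.25 p [ 450.  -141.7   83.2] j [  5.3  68.5  99.4 -74.7  93.3  78.7] open 0.552 F [ 0.2  0.  -0.6] M [ 0.87 -0.22  0.03]
[[0.0049, 0.9837, -0.1795], [-0.0025, -0.1795, -0.9838], [-1.0, 0.0053, 0.0016]]
98 [[ 0.4218 -0.1527  0.0862]
 [ 0.4514 -0.1412  0.1031]
 [ 0.4741 -0.1279  0.1088]
 [ 0.4784 -0.125   0.1114]]
```

Call:
{"op": "carry_out", "data": {"grip": [-1,-1], "slide": [[3,0,0],[2,0,0]], "twist": [[0,0,0],[0,0,0]]}}

```text
time_s: 6.5
position: [0.4501, -0.1416, 0.0795]
tcp_rot: [[0.005, 0.984, -0.179], [-0.005, -0.179, -0.984], [-1.0, 0.006, 0.004]]
force: [0.5, 2.8, 3.7]
opening: 0.547
```

Call:
{"op": "carry_out", "data": {"grip": [0.3,0.6,1,1,1,1,1,1,1,1], "slide": [[0,0,0],[0,0,0],[0,0,0],[0,0,-6],[0,0,-12],[0,0,-20],[0,0,-25],[0,0,-25],[-15,0,-20],[-30,0,-15]], "twist": [[0,0,0],[0,0,0],[0,0,0],[0,0,0],[0,0,0],[0,0,0],[0,0,0],[0,0,0],[0,0,0],[0,0,0]]}}

```text
time_s: 7.5
position: [0.4718, -0.0132, 0.1222]
tcp_rot: [[-0.001, 0.983, -0.182], [-0.004, -0.182, -0.983], [-1.0, -0.0, 0.004]]
force: [0.2, -0.5, 0.6]
opening: 1.001
```

Run:
```python
from h import *
st()
c=cap('top','top7.png');W=world(c);P=W.reshape(-1,3)
cv2.imwrite('pics/z7.png',cv2.resize(c['color'][180:300,290:410,::-1],(600,600)))
m=(P[:,2]>.09)&(P[:,2]<.12)&(np.hypot(P[:,0]-.4518,P[:,1]+.1323)<.04);Q=P[m];print(m.sum(),np.median(Q,0),cv2.minAreaRect((Q[:,:2]*1000).astype(np.float32)))
```

```text
t 7.5 p [471.8 -13.2 122.2] j [ 17.9  64.8  90.8 -63.9 101.5  68.2] open 1.001 F [ 0.2 -0.5  0.6] M [ 0.62 -0.18 -0.  ]
[[-0.0012, 0.9833, -0.1818], [-0.0035, -0.1818, -0.9833], [-1.0, -0.0005, 0.0037]]
90 [ 0.45214489 -0.13529171  0.10299155] ((450.0203857421875, -134.65426635742188), (32.49919509887695, 48.5854606628418), 79.1270523071289)
```

View pics/z7.png

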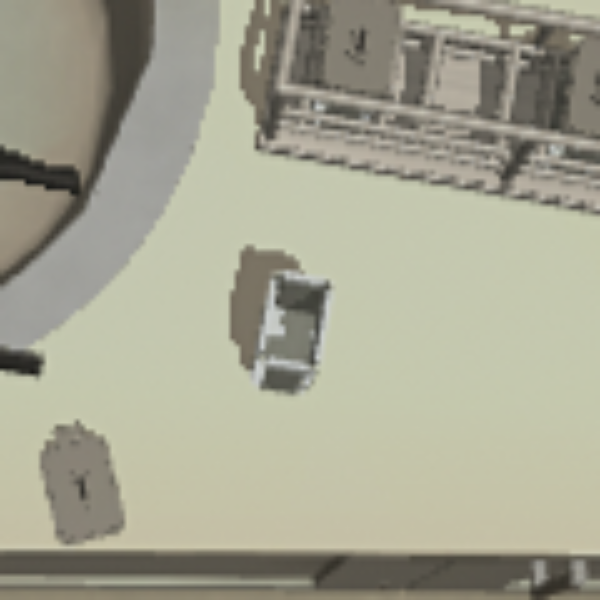

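Run:
```python
from h import *
plan(np.array([.46,-.07,.24]),Rdown(79.65),wmax=.13)
```

```text
dist 127.5 rot [ 0.006  1.576 -0.005] rows 13 grip 1
[[-9, 0, 5], [-9, 0, 4], [-9, 0, 2], [-10, 0, 1], [-10, 0, 0], [-10, 0, -1], [-10, 0, -2], [-9, 0, -3], [-9, 0, -4], [-8, 0, -5], [-7, 0, -6], [-7, 0, -7], [-6, 0, -8]]
[[0.0, 0.12, -0.0], [0.0, 0.12, -0.0], [0.0, 0.12, -0.0], [0.0, 0.12, -0.0], [0.0, 0.12, -0.0], [0.0, 0.12, -0.0], [0.0, 0.12, -0.0], [0.0, 0.12, -0.0], [0.0, 0.12, -0.0], [0.0, 0.12, -0.0], [0.0, 0.12, -0.0], [0.0, 0.12, -0.0], [0.0, 0.12, -0.0]]
[1, 1, 1, 1, 1, 1, 1, 1, 1, 1, 1, 1, 1]
```

Call:
{"op": "carry_out", "data": {"grip": [1,1,1,1,1,1,1,1,1,1,1,1], "slide": [[-25,0,0],[-25,0,0],[-25,0,0],[-18,0,-4],[-12,0,0],[-10,0,-1],[-10,0,-2],[-9,0,-3],[-9,0,-4],[-8,0,-5],[-7,0,0],[-7,0,0]], "twist": [[0,0.06,0],[0,0.13,0],[0,0.13,0],[0,0.13,0],[0,0.14,0],[0,0.14,0],[0,0.14,0],[0,0.14,0],[0,0.14,0],[0,0.14,0],[0,0.14,0],[0,0.14,0]]}}

```text
time_s: 8.75
position: [0.4674, -0.0472, 0.2815]
tcp_rot: [[0.144, 0.989, 0.026], [0.988, -0.145, 0.054], [0.057, 0.018, -0.998]]
force: [-0.1, -0.3, -0.6]
opening: 1.004
```

Run:
```python
from h import *
st()
plan(np.array([.4505,-.135,.20]),Rdown(-10.35),wmax=.14,start=None)
```

```text
t 8.75 p [467.4 -47.2 281.5] j [-21.7  13.4 100.    3.7  66.4 -14.9] open 1.004 F [-0.1 -0.3 -0.6] M [-0.06 -0.02  0.04]
[[0.1436, 0.9893, 0.0264], [0.988, -0.1449, 0.0537], [0.0569, 0.0184, -0.9982]]
dist 120.9 rot [-0.031 -0.059  1.606] rows 12 grip 1
[[-8, 0, 6], [-8, 1, 6], [-8, 2, 6], [-7, 3, 6], [-7, 3, 7], [-6, 4, 7], [-6, 5, 7], [-5, 6, 7], [-4, 6, 7], [-3, 7, 7], [-2, 7, 7], [-1, 7, 7]]
[[-0.0, -0.0, 0.13], [-0.0, -0.0, 0.13], [-0.0, -0.0, 0.13], [-0.0, -0.0, 0.13], [-0.0, -0.0, 0.13], [-0.0, -0.0, 0.13], [-0.0, -0.0, 0.13], [-0.0, -0.0, 0.13], [-0.0, -0.0, 0.13], [-0.0, -0.0, 0.13], [-0.0, -0.0, 0.13], [-0.0, -0.0, 0.13]]
[1, 1, 1, 1, 1, 1, 1, 1, 1, 1, 1, 1]
```

Call:
{"op": "carry_out", "data": {"grip": [1,1,1,1,1,1,1,1,1,1,1,1], "slide": [[-8,0,6],[-8,1,6],[-8,2,6],[-7,3,6],[-7,3,7],[-6,4,7],[-6,5,7],[-5,6,7],[-4,6,7],[-3,7,7],[-2,7,7],[-1,7,7]], "twist": [[0,-0.01,0.13],[0,-0.01,0.13],[0,-0.01,0.13],[0,0,0.13],[0,0,0.13],[0,0,0.13],[0,0,0.13],[0,0,0.13],[0,0,0.13],[0,0,0.13],[0,0,0.13],[0,0,0.13]]}}

```text
time_s: 9.95
position: [0.4488, -0.1316, 0.1994]
tcp_rot: [[0.982, -0.188, 0.019], [-0.188, -0.981, 0.034], [0.013, -0.037, -0.999]]
force: [-0.3, 0.3, -0.5]
opening: 0.999
```

Run:
```python
from h import *
st()
plan(np.array([.4515,-.1345,.13]),Rdown(-10.6),nd=1,rd=3)
```

```text
t 9.95 p [ 448.8 -131.6  199.4] j [-31.6  20.  105.9   2.8  54.2  67.6] open 0.999 F [-0.3  0.3 -0.5] M [ 0.06  0.02 -0.02]
[[0.982, -0.1879, 0.0194], [-0.1884, -0.9815, 0.034], [0.0127, -0.037, -0.9992]]
dist 69.5 rot [-0.037 -0.013 -0.004] rows 2 grip 1
[[1.1, 2.4, 34.6], [1.4, 1.8, 34.7]]
[[-0.019, -0.006, -0.002], [-0.019, -0.006, -0.002]]
[1, 1]
```

Call:
{"op": "carry_out", "data": {"grip": [1,1,1], "slide": [[1.1,2.4,30],[1.4,1.8,35],[0,0,5]], "twist": [[-0.019,-0.006,0],[-0.019,-0.006,0],[0,0,0]]}}

```text
time_s: 10.25
position: [0.4529, -0.1341, 0.1288]
tcp_rot: [[0.982, -0.189, 0.003], [-0.189, -0.982, -0.003], [0.004, 0.002, -1.0]]
force: [-0.7, 1.4, 0.3]
opening: 0.999
```

Run:
```python
from h import *
st()
plan(np.array([.4515,-.1345,.068]),Rdown(-10.6),nd=1,rd=3)
```

```text
t 10.25 p [ 452.9 -134.1  128.8] j [-3.01e+01  2.73e+01  1.09e+02 -1.00e-01  4.34e+01  7.09e+01] open 0.999 F [-0.7  1.4  0.3] M [-0.    0.02  0.  ]
[[0.9821, -0.1886, 0.0031], [-0.1886, -0.9821, -0.0027], [0.0035, 0.0021, -1.0]]
dist 60.8 rot [ 0.002 -0.004 -0.005] rows 2 grip 1
[[-0.7, 0.3, 30.4], [-0.7, 0.3, 30.4]]
[[0.001, -0.002, -0.002], [0.001, -0.002, -0.002]]
[1, 1]
```

Call:
{"op": "carry_out", "data": {"grip": [1,1,1,1], "slide": [[-0.7,0.3,25],[-0.7,0.3,25],[0,0,10],[0,0,0]], "twist": [[0,-0.002,-0.002],[0,-0.002,-0.002],[0,0,0],[0,0,0]]}}

```text
time_s: 10.65
position: [0.4535, -0.133, 0.0696]
tcp_rot: [[0.984, -0.18, 0.001], [-0.18, -0.984, -0.001], [0.002, 0.001, -1.0]]
force: [-0.2, 0.7, 0.1]
opening: 0.998
```

Run:
```python
from h import *
st()
plan(np.array([.4515,-.1345,.068]),Rdown(-10.6),nd=1,rd=3)
```

```text
t 10.65 p [ 453.5 -133.    69.6] j [-29.9  34.  111.2  -0.   34.7  70.5] open 0.998 F [-0.2  0.7  0.1] M [ 0.06  0.01 -0.02]
[[0.9836, -0.1802, 0.0015], [-0.1802, -0.9836, -0.0011], [0.0017, 0.0009, -1.0]]
dist 3.0 rot [ 0.001 -0.002  0.004] rows 1 grip 1
[[-1.7, 1.8, 1.6]]
[[0.001, -0.002, 0.004]]
[1]
```

Call:
{"op": "carry_out", "data": {"grip": [1,1,-1,-1,-1,-1,-1,-1,-1], "slide": [[-2,1.8,1],[0,0,0],[0,0,0],[0,0,0],[0,0,0],[0,0,0],[0,0,0],[0,0,0],[0,0,0]], "twist": [[0,0,0.004],[0,0,0],[0,0,0],[0,0,0],[0,0,0],[0,0,0],[0,0,0],[0,0,0],[0,0,0]]}}

```text
time_s: 11.55
position: [0.4538, -0.1357, 0.0733]
tcp_rot: [[0.983, -0.184, 0.009], [-0.184, -0.983, -0.005], [0.01, 0.003, -1.0]]
force: [-0.2, 0.1, 0.1]
opening: 0.45
```

Run:
```python
from h import *
st()
c=cap('side');c2=cap('top');cv2.imwrite('pics/z8.png',np.hstack([cv2.resize(c['color'][130:260,270:400,::-1],(400,400)),cv2.resize(c2['color'][180:300,290:410,::-1],(400,400))]))
```

```text
t 11.55 p [ 453.8 -135.7   73.3] j [-30.2  33.5 111.3   0.   34.6  70.4] open 0.45 F [-0.2  0.1  0.1] M [ 0.04  0.01 -0.01]
[[0.9829, -0.184, 0.0093], [-0.1839, -0.9829, -0.0052], [0.0101, 0.0034, -0.9999]]
```

View pics/z8.png

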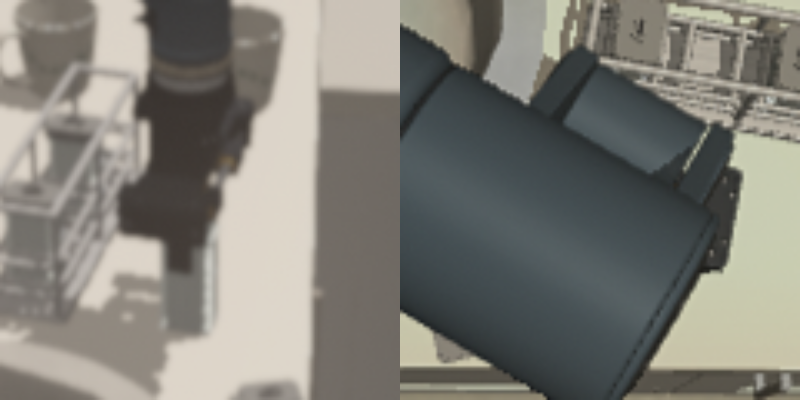

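Call:
{"op": "carry_out", "data": {"grip": [-1,-1,-1], "slide": [[-0.5,0,2],[-0.5,0,2],[0,0,1]], "twist": [[0,-0.005,0],[0,-0.004,0],[0,0,0]]}}

```text
time_s: 11.95
position: [0.4544, -0.1351, 0.0731]
tcp_rot: [[0.983, -0.184, 0.005], [-0.184, -0.983, -0.004], [0.005, 0.003, -1.0]]
force: [-1.3, 0.0, 1.7]
opening: 0.365
```

Run:
```python
from h import *
st()
```

```text
t 11.95 p [ 454.4 -135.1   73.1] j [-3.00e+01  3.36e+01  1.11e+02 -1.00e-01  3.50e+01  7.07e+01] open 0.365 F [-1.3  0.   1.7] M [-0.04  0.29 -0.05]
[[0.9828, -0.1845, 0.0047], [-0.1845, -0.9828, -0.0042], [0.0054, 0.0033, -1.0]]
```

Run:
```python
from h import *
s=bot.read_state();p=s['position'];R=s['tcp_rot']
plan(np.array([.4544,-.1351,.225]),Rdown(-10.4),grip=-1,rd=3,N=5)
plan(np.array([.5848,-.2312,.225]),Rdown(-10.4),grip=-1,start=(np.array([.4544,-.1351,.225]),Rdown(-10.4)),vmax=25)
```

```text
dist 151.9 rot [ 0.003 -0.005 -0.004] rows 5 grip -1
[[0, 0, -30], [0, 0, -30], [0, 0, -30], [0, 0, -30], [0, 0, -30]]
[[0.001, -0.001, -0.001], [0.001, -0.001, -0.001], [0.001, -0.001, -0.001], [0.001, -0.001, -0.001], [0.001, -0.001, -0.001]]
[-1, -1, -1, -1, -1]
dist 162.0 rot [0. 0. 0.] rows 7 grip -1
[[21, 10, 0], [21, 10, 0], [21, 10, 0], [21, 10, 0], [21, 10, 0], [21, 10, 0], [21, 10, 0]]
[[0.0, 0.0, 0.0], [0.0, 0.0, 0.0], [0.0, 0.0, 0.0], [0.0, 0.0, 0.0], [0.0, 0.0, 0.0], [0.0, 0.0, 0.0], [0.0, 0.0, 0.0]]
[-1, -1, -1, -1, -1, -1, -1]
```

Call:
{"op": "carry_out", "data": {"grip": [-1,-1,-1,-1,-1,-1,-1,-1,-1,-1,-1], "slide": [[0,0,-15],[0,0,-30],[0,0,-35],[0,0,-35],[0,0,-30],[15,7,-5],[21,10,0],[21,10,0],[21,10,0],[21,10,0],[15,7,0]], "twist": [[0,0,0],[0,0,0],[0,0,0],[0,0,0],[0,0,0],[0,0,0],[0,0,0],[0,0,0],[0,0,0],[0,0,0],[0,0,0]]}}

```text
time_s: 13.05
position: [0.5535, -0.2068, 0.2268]
tcp_rot: [[0.983, -0.183, -0.005], [-0.183, -0.983, 0.001], [-0.006, -0.0, -1.0]]
force: [0.4, -0.6, 0.4]
opening: 0.368
```

Run:
```python
from h import *
st()
plan(np.array([.5848,-.2312,.215]),Rdown(-10.4),grip=-1,nd=1,rd=3)
c=cap('side');c2=cap('top');cv2.imwrite('pics/z9.png',np.hstack([cv2.resize(c['color'][100:260,230:390,::-1],(400,400)),cv2.resize(c2['color'][140:260,320:440,::-1],(400,400))]))
```

```text
t 13.05 p [ 553.5 -206.8  226.8] j [-31.3  27.4  86.6  -0.1  66.3  69.3] open 0.368 F [ 0.4 -0.6  0.4] M [ 0.07  0.03 -0.03]
[[0.9831, -0.183, -0.0054], [-0.183, -0.9831, 0.0013], [-0.0056, -0.0003, -1.0]]
dist 41.4 rot [-0.     0.006 -0.003] rows 2 grip -1
[[17.6, 9.2, 5.8], [17.6, 9.2, 5.8]]
[[-0.0, 0.003, -0.001], [-0.0, 0.003, -0.001]]
[-1, -1]
```

View pics/z9.png

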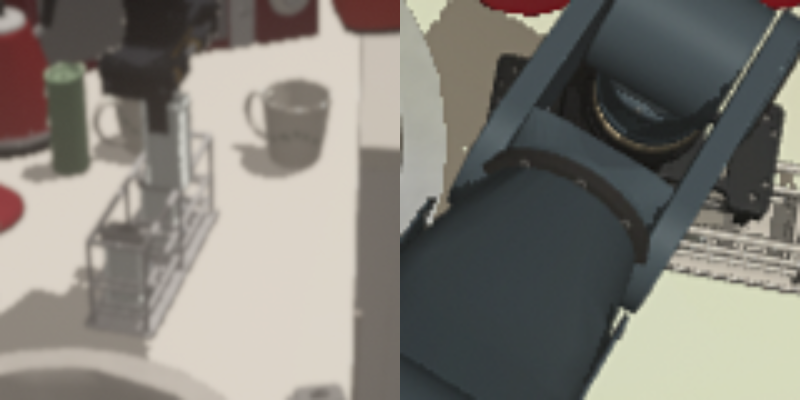

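Call:
{"op": "carry_out", "data": {"grip": [-1,-1,-1,-1], "slide": [[15,8,2],[14,7,3],[5,3,0],[0,0,0]], "twist": [[0,0.003,0],[0,0.003,0],[0,0,0],[0,0,0]]}}

```text
time_s: 13.55
position: [0.5812, -0.229, 0.2191]
tcp_rot: [[0.983, -0.183, -0.006], [-0.183, -0.983, 0.005], [-0.007, -0.003, -1.0]]
force: [-0.8, 0.3, -1.8]
opening: 0.366
```

```bash
cat >> h.py <<'E'
def err(pt,Rt):
    s=bot.read_state();R=np.array(s['tcp_rot'])
    print('need tool mm',np.round(R.T@(np.array(pt)-s['position'])*1000,1),'rot',np.round(Ro.from_matrix(R.T@Rt).as_rotvec(),3),'z',round(s['position'][2]*1000,1),'F',np.round(s['force'],1),'M',np.round(s['moment'],2),'op',round(s['opening'],3))
E
python3 - <<'E'
from h import *
err([.5848,-.2312,.200],Rdown(-10.4))
c=cap('side');cv2.imwrite('pics/z10.png',cv2.resize(c['color'][100:260,210:370,::-1],(600,600)))
W=world(c);P=W.reshape(-1,3)
# held mould narrow & broad face points, in stand frame
yaw=np.deg2rad(-10.4);R=np.array([[np.cos(yaw),-np.sin(yaw)],[np.sin(yaw),np.cos(yaw)]]);s=(P[:,:2]-[.5753,-.262])@R
m=(P[:,2]>.135)&(P[:,2]<.21)&(abs(s[:,0])<.06)&(abs(s[:,1]-.032)<.04)
print(m.sum(),np.percentile(s[m],[2,10,50,90,98],axis=0).round(4))
E
```

```text
need tool mm [ 4.1  1.6 19. ] rot [-0.003  0.007 -0.002] z 219.1 F [-0.8  0.3 -1.8] M [0.01 0.01 0.01] op 0.366
376 [[-0.0297  0.0267]
 [-0.0281  0.0396]
 [-0.0097  0.0495]
 [ 0.0123  0.0535]
 [ 0.0168  0.0564]]
```

View pics/z10.png

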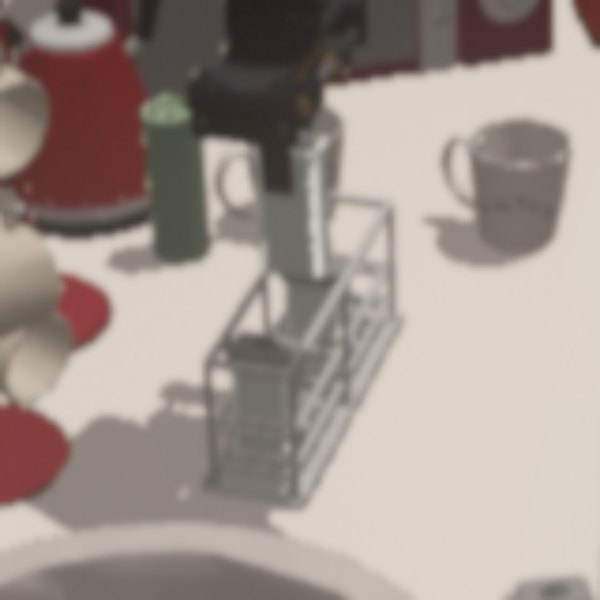

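Call:
{"op": "carry_out", "data": {"grip": [-1,-1,-1], "slide": [[5,1.6,5],[1,0,5],[0,0,3]], "twist": [[0,0.007,-0.002],[0,0,0],[0,0,0]]}}

```text
time_s: 13.9
position: [0.5855, -0.2301, 0.2055]
tcp_rot: [[0.984, -0.18, -0.0], [-0.18, -0.984, 0.004], [-0.001, -0.004, -1.0]]
force: [0.4, 0.7, -0.5]
opening: 0.36
```

Run:
```python
from h import *
err([.5858,-.2314,.150],Rdown(-10.4))
```

```text
need tool mm [ 0.6  1.4 55.5] rot [-0.004  0.001  0.   ] z 205.5 F [ 0.4  0.7 -0.5] M [ 0.06  0.06 -0.02] op 0.36
```

Call:
{"op": "carry_out", "data": {"grip": [-1,-1,-1,-1], "slide": [[0.6,1.6,5],[0,0,10],[0,0,15],[0,0,10]], "twist": [[-0.004,0,0],[0,0,0],[0,0,0],[0,0,0]]}}

```text
time_s: 14.3
position: [0.5858, -0.2316, 0.1637]
tcp_rot: [[0.984, -0.18, 0.0], [-0.18, -0.984, -0.001], [0.0, 0.001, -1.0]]
force: [0.3, 0.2, -0.7]
opening: 0.368
```

Run:
```python
from h import *
err([.5858,-.2314,.150],Rdown(-10.4))
c=cap('side');cv2.imwrite('pics/z11.png',cv2.resize(c['color'][140:230,230:350,::-1],(800,600),interpolation=cv2.INTER_CUBIC))
```

```text
need tool mm [-0.  -0.2 13.7] rot [ 0.001 -0.     0.001] z 163.7 F [ 0.3  0.2 -0.7] M [0.05 0.03 0.01] op 0.368
```

View pics/z11.png

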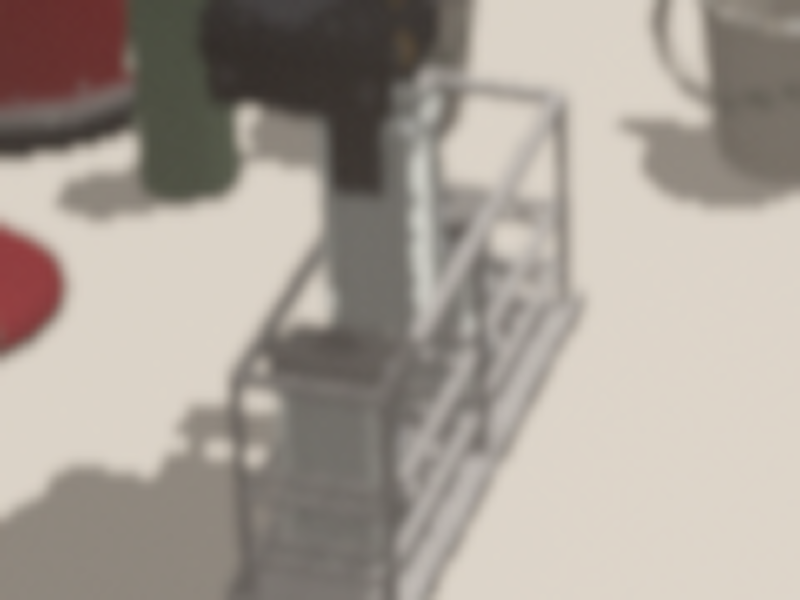

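Call:
{"op": "carry_out", "data": {"grip": [-1,-1,-1,-1], "slide": [[0,0,8],[0,0,8],[0,0,8],[0,0,6]], "twist": [[0,0,0],[0,0,0],[0,0,0],[0,0,0]]}}

```text
time_s: 14.75
position: [0.5853, -0.2314, 0.13]
tcp_rot: [[0.984, -0.18, -0.001], [-0.18, -0.984, 0.0], [-0.002, -0.0, -1.0]]
force: [-0.8, -0.8, -1.0]
opening: 0.365
```

Run:
```python
from h import *
err([.5858,-.2314,.083],Rdown(-10.4))
```

```text
need tool mm [ 0.5 -0.1 47. ] rot [-0.     0.002  0.001] z 130.0 F [-0.8 -0.8 -1. ] M [0.04 0.02 0.06] op 0.365
```

Call:
{"op": "carry_out", "data": {"grip": [-1,-1,-1,-1,-1], "slide": [[0.5,0,8],[0,0,8],[0,0,8],[0,0,7],[0,0,5]], "twist": [[0,0,0],[0,0,0],[0,0,0],[0,0,0],[0,0,0]]}}

```text
time_s: 15.25
position: [0.5861, -0.2317, 0.0909]
tcp_rot: [[0.984, -0.18, -0.001], [-0.18, -0.984, 0.0], [-0.001, 0.0, -1.0]]
force: [-0.5, 0.2, -0.3]
opening: 0.361
```

Run:
```python
from h import *
err([.5858,-.2314,.083],Rdown(-10.4))
```

```text
need tool mm [-0.3 -0.2  7.9] rot [0.    0.001 0.001] z 90.9 F [-0.5  0.2 -0.3] M [ 0.03 -0.01  0.01] op 0.361
```

Call:
{"op": "carry_out", "data": {"grip": [-1,-1,-1,-1], "slide": [[0,0,4],[0,0,3],[0,0,2],[0,0,2]], "twist": [[0,0,0],[0,0,0],[0,0,0],[0,0,0]]}}

```text
time_s: 15.65
position: [0.5861, -0.2316, 0.0811]
tcp_rot: [[0.984, -0.179, -0.001], [-0.179, -0.984, 0.0], [-0.002, 0.0, -1.0]]
force: [-4.8, 2.1, 17.3]
opening: 0.369
```

Call:
{"op": "carry_out", "data": {"grip": [0,0,0,0,0,0,0,0,0], "slide": [[0,0,-0.5],[0,0,0],[0,0,0],[0,0,0],[0,0,-10],[0,0,-20],[0,0,-30],[0,0,-40],[0,0,-40]], "twist": [[0,0,0],[0,0,0],[0,0,0],[0,0,0],[0,0,0],[0,0,0],[0,0,0],[0,0,0],[0,0,0]]}}

```text
time_s: 16.55
position: [0.5833, -0.23, 0.2222]
tcp_rot: [[0.984, -0.18, -0.012], [-0.18, -0.984, 0.007], [-0.013, -0.004, -1.0]]
force: [0.4, -0.8, -0.3]
opening: 0.498
```

Run:
```python
from h import *
st()
c=cap('side');cv2.imwrite('pics/z12.png',cv2.resize(c['color'][140:230,230:350,::-1],(800,600),interpolation=cv2.INTER_CUBIC))
```

```text
t 16.55 p [ 583.3 -230.   222.2] j [-31.7  30.7  81.2  -0.   68.9  68.7] open 0.498 F [ 0.4 -0.8 -0.3] M [-0.01  0.03  0.01]
[[0.9836, -0.1799, -0.012], [-0.1798, -0.9837, 0.0067], [-0.013, -0.0045, -0.9999]]
```

View pics/z12.png

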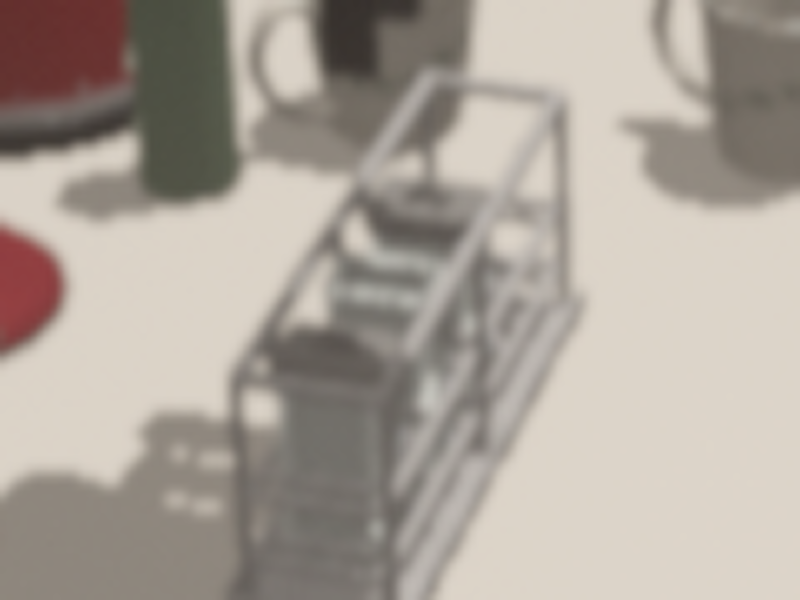

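Run:
```python
from h import *
c=cap('top');W=world(c);P=W.reshape(-1,3)
m=(P[:,2]>.06)&(P[:,1]>.1)&(P[:,1]<.45)&(P[:,0]<.75);Q=P[m];print(m.sum(),Q.min(0) if m.sum() else '')
A=(np.array([.455,.08,.20]),Rdown(70))
plan(*A,wmax=.13)
plan(np.array([.495,.388,.14]),Rdown(131.5),start=A,wmax=.13)
```

```text
8071 [0.00093539 0.10000252 0.06012051]
dist 340.5 rot [ 0.002 -0.    -1.402] rows 11 grip 1
[[-17, -26, 2], [-14, -28, 3], [-10, -29, 3], [-6, -30, 3], [-2, -31, 3], [2, -31, 3], [6, -30, 3], [9, -29, 3], [13, -28, 3], [17, -26, 3], [20, -24, 3]]
[[0.0, -0.0, -0.13], [0.0, -0.0, -0.13], [0.0, -0.0, -0.13], [0.0, -0.0, -0.13], [0.0, -0.0, -0.13], [0.0, -0.0, -0.13], [0.0, -0.0, -0.13], [0.0, -0.0, -0.13], [0.0, -0.0, -0.13], [0.0, -0.0, -0.13], [0.0, -0.0, -0.13]]
[1, 1, 1, 1, 1, 1, 1, 1, 1, 1, 1]
dist 316.3 rot [ 0.     0.    -1.073] rows 9 grip 1
[[34, -8, 7], [34, -3, 7], [35, 1, 7], [34, 5, 7], [33, 9, 7], [32, 13, 7], [30, 16, 7], [28, 20, 7], [26, 23, 7]]
[[0.0, 0.0, -0.12], [0.0, 0.0, -0.12], [0.0, 0.0, -0.12], [0.0, 0.0, -0.12], [0.0, 0.0, -0.12], [0.0, 0.0, -0.12], [0.0, 0.0, -0.12], [0.0, 0.0, -0.12], [0.0, 0.0, -0.12]]
[1, 1, 1, 1, 1, 1, 1, 1, 1]
```

Call:
{"op": "carry_out", "data": {"grip": [1,1,1,1,1,1,1,1,1,1,1], "slide": [[-17,-26,-5],[-14,-28,3],[-10,-29,3],[-6,-30,3],[-2,-31,3],[2,-31,3],[6,-30,3],[9,-29,3],[13,-28,3],[17,-26,3],[20,-24,3]], "twist": [[0,0,-0.13],[0,0,-0.13],[0,0,-0.13],[0,0,-0.13],[0,0,-0.13],[0,0,-0.13],[0,0,-0.13],[0,0,-0.13],[0,0,-0.13],[0,0,-0.13],[0,0,-0.13]]}}

```text
time_s: 17.75
position: [0.4399, 0.082, 0.2012]
tcp_rot: [[0.268, 0.963, 0.007], [0.963, -0.268, -0.005], [-0.003, 0.009, -1.0]]
force: [0.1, 0.1, 0.1]
opening: 1.002
```

Run:
```python
from h import *
st()
plan(np.array([.495,.388,.14]),Rdown(131.5),wmax=.13)
```

```text
t 17.75 p [439.9  82.  201.2] j [ -3.6  18.4 108.3  -0.4  52.9  12.1] open 1.002 F [0.1 0.1 0.1] M [ 0.01 -0.09  0.04]
[[0.2677, 0.9635, 0.0073], [0.9635, -0.2677, -0.0054], [-0.0032, 0.0085, -1.0]]
dist 316.9 rot [ 0.006  0.007 -0.995] rows 8 grip 1
[[39, -4, 7], [39, 1, 8], [38, 6, 8], [37, 11, 8], [36, 15, 8], [34, 20, 8], [31, 24, 8], [28, 27, 8]]
[[0.0, 0.0, -0.12], [0.0, 0.0, -0.12], [0.0, 0.0, -0.12], [0.0, 0.0, -0.12], [0.0, 0.0, -0.12], [0.0, 0.0, -0.12], [0.0, 0.0, -0.12], [0.0, 0.0, -0.12]]
[1, 1, 1, 1, 1, 1, 1, 1]
```

Before moving on I'll use this clear view to check the seated mould_b and remeasure mould_a.

Call:
{"op": "carry_out", "data": {"grip": [1,1,1,1,1,1,1,1], "slide": [[39,-4,7],[39,1,8],[38,6,8],[37,11,8],[36,15,8],[34,20,8],[31,24,8],[28,27,8]], "twist": [[0,0,-0.12],[0,0,-0.12],[0,0,-0.12],[0,0,-0.12],[0,0,-0.12],[0,0,-0.12],[0,0,-0.12],[0,0,-0.12]]}}

```text
time_s: 18.55
position: [0.4888, 0.3996, 0.1334]
tcp_rot: [[-0.666, 0.746, 0.003], [0.746, 0.666, -0.008], [-0.008, -0.003, -1.0]]
force: [-0.0, -0.7, 0.3]
opening: 1.0
```

Run:
```python
from h import *
err([.495,.388,.004],Rdown(131.5))
c=cap('top');c2=cap('side')
cv2.imwrite('pics/z13.png',np.hstack([cv2.resize(c['color'][165:235,330:460,::-1],(390,280)),cv2.resize(c2['color'][320:440,230:370,::-1],(400,280))]))
W=world(c);P=W.reshape(-1,3);yaw=np.deg2rad(-10.4);R=np.array([[np.cos(yaw),-np.sin(yaw)],[np.sin(yaw),np.cos(yaw)]]);s=(P[:,:2]-[.5753,-.262])@R
m=(P[:,2]>.098)&(P[:,2]<.125)&(abs(s[:,0])<.0265)&(abs(s[:,1]-.032)<.024);print('b rim',m.sum(),np.percentile(s[m],[3,50,97],axis=0).round(4),np.median(P[m,2]))
```

```text
need tool mm [-11.8  -2.7 129.5] rot [-0.003  0.008  0.005] z 133.4 F [-0.  -0.7  0.3] M [ 0.03 -0.17  0.02] op 1.0
b rim 100 [[-0.0241  0.0154]
 [ 0.0031  0.0315]
 [ 0.0246  0.0477]] 0.11005118267305536
```

View pics/z13.png

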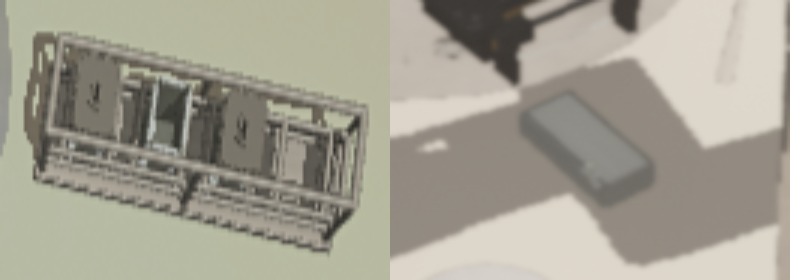

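Call:
{"op": "carry_out", "data": {"grip": [1,1,1,1,1,1], "slide": [[-8,-2,25],[-4,-1,35],[0,0,30],[0,0,22],[0,0,8],[0,0,3]], "twist": [[0,0.008,0.005],[0,0,0],[0,0,0],[0,0,0],[0,0,0],[0,0,0]]}}

```text
time_s: 19.25
position: [0.4945, 0.3893, 0.0068]
tcp_rot: [[-0.66, 0.751, -0.001], [0.751, 0.66, -0.001], [0.0, -0.001, -1.0]]
force: [-0.5, 0.4, 0.2]
opening: 0.998
```

Run:
```python
from h import *
err([.495,.388,.004],Rdown(131.5))
c2=cap('side');cv2.imwrite('pics/z14.png',cv2.resize(c2['color'][300:440,210:370,::-1],(640,560)))
```

```text
need tool mm [-1.3 -0.5  2.8] rot [-0.001 -0.    -0.003] z 6.8 F [-0.5  0.4  0.2] M [ 0.05 -0.11 -0.06] op 0.998
```

View pics/z14.png

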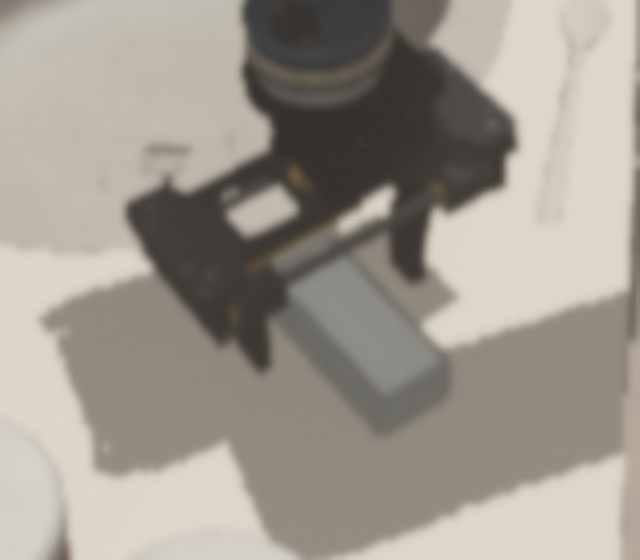

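The jaws straddle mould_a, so I'll close them.

Call:
{"op": "carry_out", "data": {"grip": [-1,-1,-1,-1,-1,-1,-1], "slide": [[-1,0,3],[0,0,0.5],[0,0,0.5],[0,0,0.5],[0,0,0.5],[0,0,0],[0,0,0]], "twist": [[0,0,0],[0,0,0],[0,0,0],[0,0,0],[0,0,0],[0,0,0],[0,0,0]]}}

```text
time_s: 20.0
position: [0.498, 0.3898, 0.0064]
tcp_rot: [[-0.66, 0.751, 0.006], [0.751, 0.66, 0.003], [-0.002, 0.007, -1.0]]
force: [0.5, 0.6, -0.0]
opening: 0.549
```

Run:
```python
from h import *
st();err([.495,.388,.004],Rdown(131.5))
A=(np.array([.46,.12,.20]),Rdown(100))
s=bot.read_state();B=(s['position']+[0,0,.15],Rdown(131.5))
plan(*A,start=B,grip=-1)
```

```text
t 20.0 p [498.  389.8   6.4] j [ 27.9  47.2  89.   -0.   43.4 -13.3] open 0.549 F [ 0.5  0.6 -0. ] M [ 0.04 -0.18 -0.05]
[[-0.66, 0.7512, 0.0063], [0.7512, 0.66, 0.0031], [-0.0018, 0.0068, -1.0]]
need tool mm [ 0.6 -3.5  2.4] rot [ 0.007  0.002 -0.003] z 6.4 F [ 0.5  0.6 -0. ] M [ 0.04 -0.18 -0.05] op 0.549
dist 275.9 rot [0.   0.   0.55] rows 7 grip -1
[[-25, -30, -6], [-28, -28, -6], [-30, -25, -6], [-31, -23, -6], [-33, -20, -6], [-35, -18, -6], [-36, -15, -6]]
[[0.0, 0.0, 0.08], [0.0, 0.0, 0.08], [0.0, 0.0, 0.08], [0.0, 0.0, 0.08], [0.0, 0.0, 0.08], [0.0, 0.0, 0.08], [0.0, 0.0, 0.08]]
[-1, -1, -1, -1, -1, -1, -1]
```

Call:
{"op": "carry_out", "data": {"grip": [-1,-1,-1,-1,-1,-1,-1,-1,-1,-1,-1,-1], "slide": [[0,0,-20],[0,0,-40],[0,0,-40],[0,0,-40],[-15,-15,-20],[-25,-30,-6],[-28,-28,-6],[-30,-25,-6],[-31,-23,-6],[-33,-20,-3],[-35,-18,0],[-25,-12,0]], "twist": [[0,0,0],[0,0,0],[0,0,0],[0,0,0],[0,0,0.08],[0,0,0.08],[0,0,0.08],[0,0,0.08],[0,0,0.08],[0,0,0.08],[0,0,0.08],[0,0,0.08]]}}

```text
time_s: 21.2
position: [0.4301, 0.1082, 0.1982]
tcp_rot: [[-0.064, 0.998, 0.009], [0.998, 0.064, 0.001], [0.001, 0.009, -1.0]]
force: [0.2, -0.4, -0.7]
opening: 0.55
```

Run:
```python
from h import *
st()
plan(np.array([.47,0.0,.18]),Rhor(-100.35),grip=-1,N=18)
c2=cap('side');cv2.imwrite('pics/z15.png',cv2.resize(c2['color'][60:380,160:480,::-1],(560,560)))
```

```text
t 21.2 p [430.1 108.2 198.2] j [-4.000e-01  1.830e+01  1.091e+02  1.000e-01  5.210e+01 -4.200e+00] open 0.55 F [ 0.2 -0.4 -0.7] M [-0.07 -0.12 -0.03]
[[-0.0645, 0.9979, 0.0088], [0.9979, 0.0645, 0.0012], [0.0006, 0.0088, -1.0]]
dist 116.7 rot [ 0.199 -1.564  0.186] rows 18 grip -1
[[-6, 2, 1], [-6, 2, 2], [-6, 2, 2], [-6, 2, 2], [-5, 2, 3], [-5, 2, 3], [-5, 2, 4], [-4, 2, 4], [-4, 3, 4], [-4, 3, 5], [-3, 3, 5], [-3, 3, 5], [-2, 3, 5], [-2, 3, 6], [-1, 3, 6], [-1, 3, 6], [0, 3, 6], [0, 3, 6]]
[[0.01, -0.09, 0.01], [0.01, -0.09, 0.01], [0.01, -0.09, 0.01], [0.01, -0.09, 0.01], [0.01, -0.09, 0.01], [0.01, -0.09, 0.01], [0.01, -0.09, 0.01], [0.01, -0.09, 0.01], [0.01, -0.09, 0.01], [0.01, -0.09, 0.01], [0.01, -0.09, 0.01], [0.01, -0.09, 0.01], [0.01, -0.09, 0.01], [0.01, -0.09, 0.01], [0.01, -0.09, 0.01], [0.01, -0.09, 0.01], [0.01, -0.09, 0.01], [0.01, -0.09, 0.01]]
[-1, -1, -1, -1, -1, -1, -1, -1, -1, -1, -1, -1, -1, -1, -1, -1, -1, -1]
```

View pics/z15.png

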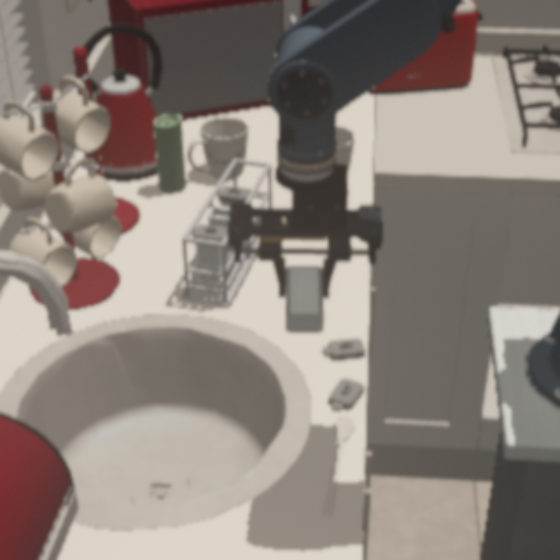

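Call:
{"op": "carry_out", "data": {"grip": [-1,-1,-1,-1,-1,-1,-1,-1,-1,-1,-1,-1], "slide": [[-20,5,0],[-35,8,0],[-40,8,0],[-40,8,0],[-40,8,0],[-30,5,0],[-15,2,2],[-7,2,0],[-7,2,0],[-7,2,0],[-4,0,0],[0,0,0]], "twist": [[0,0,0],[0,0,0],[0,0,0],[0,0,0],[0,0,0],[0,-0.05,0],[0.02,-0.1,0.01],[0.02,-0.1,0.01],[0.02,-0.1,0.01],[0.02,-0.1,0.01],[0.02,-0.1,0.01],[0.02,-0.1,0.01]]}}

```text
time_s: 22.45
position: [0.4946, -0.1494, 0.2065]
tcp_rot: [[-0.011, 0.996, -0.09], [0.778, -0.048, -0.627], [-0.628, -0.077, -0.774]]
force: [0.2, 1.0, -2.4]
opening: 0.552
```

Run:
```python
from h import *
st()
plan(np.array([.45,-.145,.17]),Rhor(-100.35),grip=-1,wmax=.10)
```

```text
t 22.45 p [ 494.6 -149.4  206.5] j [ -7.6  29.6 101.3 -47.   59.9  22. ] open 0.552 F [ 0.2  1.  -2.4] M [ 0.5  -0.09 -0.05]
[[-0.0113, 0.9958, -0.0904], [0.7779, -0.048, -0.6266], [-0.6283, -0.0774, -0.7741]]
dist 57.8 rot [ 0.089 -0.882  0.131] rows 9 grip -1
[[3, -5, 3], [3, -5, 3], [3, -5, 3], [4, -5, 2], [4, -5, 2], [4, -5, 2], [4, -5, 1], [4, -5, 1], [4, -5, 1]]
[[0.01, -0.1, 0.01], [0.01, -0.1, 0.01], [0.01, -0.1, 0.01], [0.01, -0.1, 0.01], [0.01, -0.1, 0.01], [0.01, -0.1, 0.01], [0.01, -0.1, 0.01], [0.01, -0.1, 0.01], [0.01, -0.1, 0.01]]
[-1, -1, -1, -1, -1, -1, -1, -1, -1]
```

Call:
{"op": "carry_out", "data": {"grip": [-1,-1,-1,-1,-1,-1,-1,-1,-1], "slide": [[3,-5,3],[3,-5,3],[3,-5,3],[4,-5,2],[4,-5,2],[4,-5,2],[4,-5,1],[4,-5,1],[4,-5,1]], "twist": [[0.01,-0.1,0.015],[0.01,-0.1,0.015],[0.01,-0.1,0.015],[0.01,-0.1,0.015],[0.01,-0.1,0.015],[0.01,-0.1,0.015],[0.01,-0.1,0.015],[0.01,-0.1,0.015],[0.01,-0.1,0.015]]}}

```text
time_s: 23.35
position: [0.4538, -0.1385, 0.1678]
tcp_rot: [[0.02, 0.985, -0.173], [-0.045, -0.172, -0.984], [-0.999, 0.027, 0.041]]
force: [0.1, 0.1, -0.9]
opening: 0.551
```

Run:
```python
from h import *
st()
err([.45,-.1415,.10],Rhor(-100.35))
```

```text
t 23.35 p [ 453.8 -138.5  167.8] j [  5.7  60.6 102.1 -75.7  96.9  74.7] open 0.551 F [ 0.1  0.1 -0.9] M [ 0.85 -0.23 -0.01]
[[0.0195, 0.9848, -0.1725], [-0.0452, -0.1715, -0.9841], [-0.9988, 0.027, 0.0412]]
need tool mm [67.8 -5.1  0.8] rot [ 0.008  0.041 -0.027] z 167.8 F [ 0.1  0.1 -0.9] M [ 0.85 -0.23 -0.01] op 0.551
```

Call:
{"op": "carry_out", "data": {"grip": [-1,-1,-1,-1,-1], "slide": [[10,-5,1],[20,0,0],[20,0,0],[15,0,0],[5,0,0]], "twist": [[0.008,0.04,-0.027],[0,0,0],[0,0,0],[0,0,0],[0,0,0]]}}

```text
time_s: 23.85
position: [0.4494, -0.1374, 0.0866]
tcp_rot: [[-0.005, 0.984, -0.178], [0.007, -0.178, -0.984], [-1.0, -0.006, -0.006]]
force: [0.1, -0.2, -1.2]
opening: 0.551
```

Run:
```python
from h import *
st()
err([.45,-.1415,.085],Rhor(-100.35))
```

```text
t 23.85 p [ 449.4 -137.4   86.6] j [  5.8  67.9  99.6 -74.2  93.1  77.7] open 0.551 F [ 0.1 -0.2 -1.2] M [ 0.81 -0.26  0.  ]
[[-0.0047, 0.984, -0.1782], [0.0068, -0.1782, -0.984], [-1.0, -0.0059, -0.0059]]
need tool mm [1.5 1.3 3.9] rot [ 0.002 -0.006  0.006] z 86.6 F [ 0.1 -0.2 -1.2] M [ 0.81 -0.26  0.  ] op 0.551
```

Call:
{"op": "carry_out", "data": {"grip": [-1,-1,-1], "slide": [[3,1,2],[2,0,0],[2,0,0]], "twist": [[0,-0.006,0.006],[0,0,0],[0,0,0]]}}

```text
time_s: 24.15
position: [0.4506, -0.1394, 0.0799]
tcp_rot: [[0.001, 0.984, -0.178], [-0.003, -0.178, -0.984], [-1.0, 0.002, 0.002]]
force: [-0.9, 2.0, 5.4]
opening: 0.55
```

Call:
{"op": "carry_out", "data": {"grip": [0.3,0.6,1,1,1,1,1,1,1,1], "slide": [[0,0,0],[0,0,0],[0,0,0],[0,0,-6],[0,0,-12],[0,0,-20],[0,0,-25],[0,0,-25],[-15,0,-20],[-30,0,-15]], "twist": [[0,0,0],[0,0,0],[0,0,0],[0,0,0],[0,0,0],[0,0,0],[0,0,0],[0,0,0],[0,0,0],[0,0,0]]}}

```text
time_s: 25.15
position: [0.4727, -0.0111, 0.1247]
tcp_rot: [[-0.002, 0.984, -0.18], [-0.001, -0.18, -0.984], [-1.0, -0.002, 0.001]]
force: [0.6, -0.0, -0.7]
opening: 1.001
```

Run:
```python
from h import *
st()
c=cap('top');W=world(c);P=W.reshape(-1,3)
cv2.imwrite('pics/z17.png',cv2.resize(c['color'][180:300,290:410,::-1],(600,600)))
m=(P[:,2]>.09)&(P[:,2]<.12)&(np.hypot(P[:,0]-.4518,P[:,1]+.1323)<.04);Q=P[m];print(m.sum(),np.median(Q,0),cv2.minAreaRect((Q[:,:2]*1000).astype(np.float32)))
```

```text
t 25.15 p [472.7 -11.1 124.7] j [ 18.1  64.5  90.7 -63.8 101.6  67.7] open 1.001 F [ 0.6 -0.  -0.7] M [ 0.62 -0.14  0.01]
[[-0.002, 0.9836, -0.1801], [-0.0011, -0.1801, -0.9836], [-1.0, -0.0018, 0.0014]]
89 [ 0.45187263 -0.13028073  0.10308246] ((449.7308654785156, -130.04998779296875), (32.57598114013672, 49.23722457885742), 78.82462310791016)
```

View pics/z17.png

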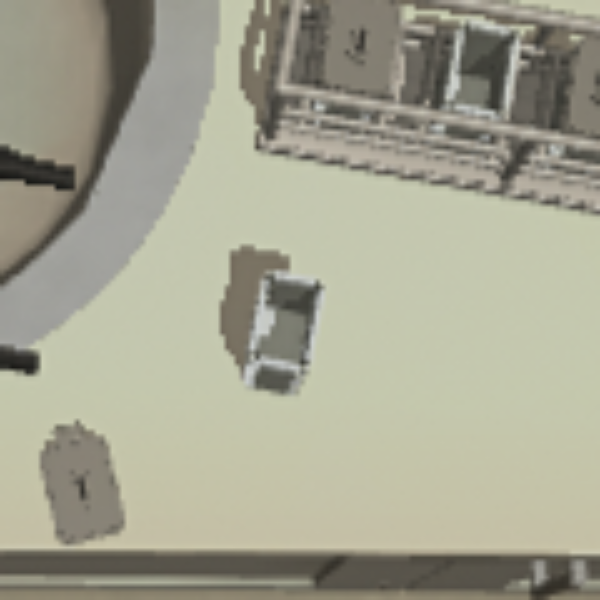

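Mould_a stands upright at about (0.4515, -0.130). I'll repeat the regrasp sequence.

Call:
{"op": "carry_out", "data": {"grip": [1,1,1,1,1,1,1,1,1,1,1,1], "slide": [[-25,0,0],[-25,0,0],[-25,0,0],[-18,0,-4],[-12,0,0],[-10,0,-1],[-10,0,-2],[-9,0,-3],[-9,0,-4],[-8,0,-5],[-7,0,0],[-7,0,0]], "twist": [[0,0.06,0],[0,0.13,0],[0,0.13,0],[0,0.13,0],[0,0.14,0],[0,0.14,0],[0,0.14,0],[0,0.14,0],[0,0.14,0],[0,0.14,0],[0,0.14,0],[0,0.14,0]]}}

```text
time_s: 26.4
position: [0.4684, -0.0453, 0.2843]
tcp_rot: [[0.141, 0.99, 0.026], [0.988, -0.143, 0.056], [0.059, 0.017, -0.998]]
force: [-0.3, -0.2, -0.9]
opening: 1.001
```

Call:
{"op": "carry_out", "data": {"grip": [1,1,1,1,1,1,1,1,1,1,1,1], "slide": [[-8,0,6],[-8,1,6],[-8,2,6],[-7,3,6],[-7,3,7],[-6,4,7],[-6,5,7],[-5,6,7],[-4,6,7],[-3,7,7],[-2,7,7],[-1,7,7]], "twist": [[0,-0.01,0.13],[0,-0.01,0.13],[0,-0.01,0.13],[0,0,0.13],[0,0,0.13],[0,0,0.13],[0,0,0.13],[0,0,0.13],[0,0,0.13],[0,0,0.13],[0,0,0.13],[0,0,0.13]]}}

```text
time_s: 27.6
position: [0.4499, -0.1295, 0.2023]
tcp_rot: [[0.983, -0.185, 0.019], [-0.186, -0.982, 0.036], [0.012, -0.039, -0.999]]
force: [-0.3, 0.5, -0.3]
opening: 1.0
```

Run:
```python
from h import *
st();err([.452,-.1305,.13],Rdown(-10.4))
```

```text
t 27.6 p [ 449.9 -129.5  202.3] j [-31.3  19.8 105.6   2.9  54.8  67.7] open 1.0 F [-0.3  0.5 -0.3] M [ 0.04 -0.05 -0.04]
[[0.9825, -0.185, 0.0191], [-0.1856, -0.982, 0.036], [0.0121, -0.0389, -0.9992]]
need tool mm [ 1.4  3.4 72.3] rot [-0.039 -0.012 -0.005] z 202.3 F [-0.3  0.5 -0.3] M [ 0.04 -0.05 -0.04] op 1.0
```

Call:
{"op": "carry_out", "data": {"grip": [1,1,1,1], "slide": [[1,2,30],[1,2,35],[0,0,5],[0,0,0]], "twist": [[-0.02,-0.006,-0.005],[-0.02,-0.006,0],[0,0,0],[0,0,0]]}}

```text
time_s: 28.0
position: [0.4532, -0.1306, 0.1316]
tcp_rot: [[0.984, -0.179, 0.001], [-0.179, -0.984, -0.001], [0.001, 0.001, -1.0]]
force: [0.0, -0.3, 0.6]
opening: 0.999
```

Run:
```python
from h import *
err([.452,-.1305,.07],Rdown(-10.4))
```

```text
need tool mm [-1.2  0.1 61.6] rot [ 0.001 -0.001  0.001] z 131.6 F [ 0.  -0.3  0.6] M [ 0.06  0.02 -0.03] op 0.999
```

Call:
{"op": "carry_out", "data": {"grip": [1,1,1,1,0,-1,-1,-1,-1,-1,-1,-1], "slide": [[-1,0,25],[0,0,25],[0,0,9],[0,0,1],[0,0,0.5],[0,0,0.5],[0,0,0.5],[0,0,0.5],[0,0,0.5],[0,0,0.5],[0,0,0.5],[0,0,0.5]], "twist": [[0,0,0],[0,0,0],[0,0,0],[0,0,0],[0,0,0],[0,0,0],[0,0,0],[0,0,0],[0,0,0],[0,0,0],[0,0,0],[0,0,0]]}}

```text
time_s: 29.2
position: [0.4594, -0.1326, 0.076]
tcp_rot: [[0.984, -0.176, 0.018], [-0.176, -0.984, -0.009], [0.02, 0.006, -1.0]]
force: [0.3, -0.3, 4.7]
opening: 0.37
```

Run:
```python
from h import *
st();err([.452,-.1305,.07],Rdown(-10.4))
```

```text
t 29.2 p [ 459.4 -132.6   76. ] j [-2.96e+01  3.33e+01  1.11e+02  1.00e-01  3.46e+01  7.05e+01] open 0.37 F [ 0.3 -0.3  4.7] M [-0.01  0.02 -0.  ]
[[0.9842, -0.1764, 0.0183], [-0.1762, -0.9843, -0.009], [0.0196, 0.0056, -0.9998]]
need tool mm [-7.8 -0.8  5.8] rot [ 0.006 -0.02   0.004] z 76.0 F [ 0.3 -0.3  4.7] M [-0.01  0.02 -0.  ] op 0.37
```

Call:
{"op": "carry_out", "data": {"grip": [0,0,0,0], "slide": [[0,0,0],[0,0,0],[-3,0,2],[-3,0,3]], "twist": [[0,0,0],[0,0,0],[0.003,-0.01,0.002],[0.003,-0.01,0.002]]}}

```text
time_s: 29.6
position: [0.4533, -0.1314, 0.0706]
tcp_rot: [[0.984, -0.18, -0.001], [-0.18, -0.984, 0.001], [-0.002, -0.001, -1.0]]
force: [-0.5, 0.4, 0.0]
opening: 0.496
```

Run:
```python
from h import *
err([.453,-.1315,.072],Rdown(-10.4))
```

```text
need tool mm [-0.3  0.1 -1.4] rot [-0.001  0.002  0.   ] z 70.6 F [-0.5  0.4  0. ] M [ 0.05  0.01 -0.03] op 0.496
```

Call:
{"op": "carry_out", "data": {"grip": [-1,-1,-1,-1], "slide": [[0,0,0],[-0.5,0,0.5],[-0.5,0,0.5],[0,0,0]], "twist": [[0,0,0],[0,-0.002,0],[0,-0.002,0],[0,0,0]]}}

```text
time_s: 30.0
position: [0.452, -0.1312, 0.0692]
tcp_rot: [[0.983, -0.181, -0.007], [-0.181, -0.983, 0.003], [-0.007, -0.001, -1.0]]
force: [-0.1, 0.1, -0.6]
opening: 0.366
```

Run:
```python
from h import *
st()
err([.453,-.1315,.072],Rdown(-10.4))
c2=cap('side');cv2.imwrite('pics/z18.png',cv2.resize(c2['color'][130:260,270:400,::-1],(520,520)))
```

```text
t 30.0 p [ 452.  -131.2   69.2] j [-2.980e+01  3.410e+01  1.111e+02 -1.000e-01  3.530e+01  7.070e+01] open 0.366 F [-0.1  0.1 -0.6] M [0.08 0.05 0.04]
[[0.9835, -0.181, -0.0065], [-0.181, -0.9835, 0.0026], [-0.0069, -0.0014, -1.0]]
need tool mm [ 1.   0.1 -2.8] rot [-0.001  0.007 -0.   ] z 69.2 F [-0.1  0.1 -0.6] M [0.08 0.05 0.04] op 0.366
```

View pics/z18.png

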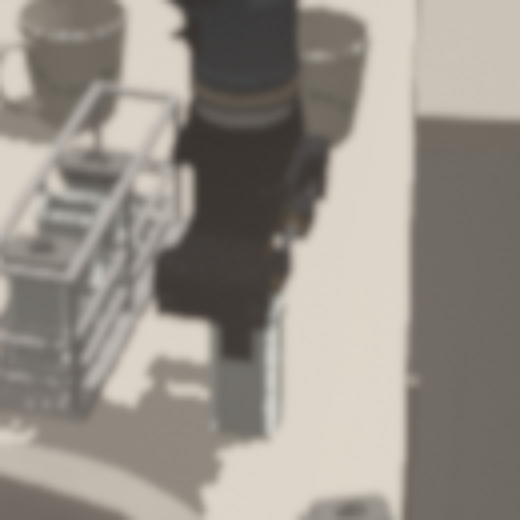

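Run:
```python
from h import *
plan(np.array([.56,-.357,.222]),Rdown(-10.4),grip=-1,start=(np.array([.452,-.1312,.222]),Rdown(-10.4)),vmax=28)
```

```text
dist 250.3 rot [0. 0. 0.] rows 9 grip -1
[[16, 23, 0], [16, 23, 0], [16, 23, 0], [16, 23, 0], [16, 23, 0], [16, 23, 0], [16, 23, 0], [16, 23, 0], [16, 23, 0]]
[[0.0, 0.0, 0.0], [0.0, 0.0, 0.0], [0.0, 0.0, 0.0], [0.0, 0.0, 0.0], [0.0, 0.0, 0.0], [0.0, 0.0, 0.0], [0.0, 0.0, 0.0], [0.0, 0.0, 0.0], [0.0, 0.0, 0.0]]
[-1, -1, -1, -1, -1, -1, -1, -1, -1]
```

Call:
{"op": "carry_out", "data": {"grip": [-1,-1,-1,-1,-1], "slide": [[0,0,-15],[0,0,-35],[0,0,-40],[0,0,-40],[0,0,-25]], "twist": [[0,0,0],[0,0.007,0],[0,0,0],[0,0,0],[0,0,0]]}}

```text
time_s: 30.55
position: [0.4488, -0.1298, 0.2243]
tcp_rot: [[0.983, -0.181, -0.013], [-0.181, -0.983, 0.008], [-0.014, -0.006, -1.0]]
force: [0.9, 0.2, -1.4]
opening: 0.366
```

Call:
{"op": "carry_out", "data": {"grip": [-1,-1,-1,-1,-1,-1,-1,-1,-1,-1], "slide": [[10,14,0],[16,23,0],[17,24,0],[17,24,0],[17,24,0],[17,24,0],[17,24,0],[17,24,0],[14,20,0],[8,11,0]], "twist": [[-0.006,0.01,0],[0,0,0],[0,0,0],[0,0,0],[0,0,0],[0,0,0],[0,0,0],[0,0,0],[0,0,0],[0,0,0]]}}

```text
time_s: 31.55
position: [0.558, -0.3768, 0.212]
tcp_rot: [[0.984, -0.18, -0.011], [-0.18, -0.984, 0.004], [-0.012, -0.002, -1.0]]
force: [-0.4, 0.9, -0.5]
opening: 0.365
```

Run:
```python
from h import *
err([.56,-.357,.20],Rdown(-10.4))
```

```text
need tool mm [ -1.4 -19.8  12. ] rot [-0.002  0.012  0.001] z 212.0 F [-0.4  0.9 -0.5] M [ 0.03 -0.03 -0.06] op 0.365
```

Call:
{"op": "carry_out", "data": {"grip": [-1,-1,-1,-1], "slide": [[-1,-10,0],[0,-8,0],[0,-1.5,0],[0,0,0]], "twist": [[-0.002,0.012,0],[0,0,0],[0,0,0],[0,0,0]]}}

```text
time_s: 31.95
position: [0.5582, -0.357, 0.2048]
tcp_rot: [[0.983, -0.182, -0.006], [-0.182, -0.983, 0.006], [-0.007, -0.005, -1.0]]
force: [-0.2, -0.7, -1.3]
opening: 0.366
```

Run:
```python
from h import *
err([.56,-.357,.20],Rdown(-10.4))
for n in('side','top'):
    c=cap(n);W=world(c);P=W.reshape(-1,3)
    if n=='side':cv2.imwrite('pics/z19.png',cv2.resize(c['color'][90:230,220:360,::-1],(600,600)))
    yaw=np.deg2rad(-10.4);R=np.array([[np.cos(yaw),-np.sin(yaw)],[np.sin(yaw),np.cos(yaw)]]);s=(P[:,:2]-[.5753,-.262])@R
    m=(P[:,2]>.145)&(P[:,2]<.21)&(abs(s[:,0])<.06)&(abs(s[:,1]+.096)<.04)
    print(n,m.sum(),np.percentile(s[m],[2,10,50,90,98],axis=0).round(4) if m.sum()>5 else '')
t=bot.read_state()['position'];print((t[:2]-[.5753,-.262])@R)
```

```text
need tool mm [ 1.8 -0.3  4.8] rot [-0.005  0.007 -0.002] z 204.8 F [-0.2 -0.7 -1.3] M [ 0.05 -0.   -0.01] op 0.366
side 358 [[-0.0262 -0.1038]
 [-0.025  -0.0906]
 [-0.0071 -0.0806]
 [ 0.0159 -0.0749]
 [ 0.021  -0.0721]]
top 0 
[ 0.00065382 -0.09692691]
```

View pics/z19.png

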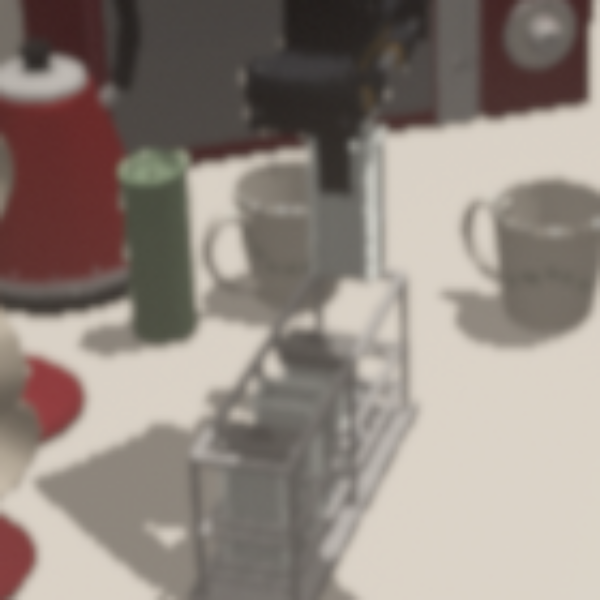

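Call:
{"op": "carry_out", "data": {"grip": [-1,-1,-1,-1], "slide": [[2,-0.3,3],[0,0,4],[0,0,3],[0,0,0]], "twist": [[-0.005,0.007,-0.002],[0,0,0],[0,0,0],[0,0,0]]}}

```text
time_s: 32.45
position: [0.561, -0.3572, 0.1955]
tcp_rot: [[0.984, -0.179, 0.002], [-0.179, -0.984, -0.003], [0.003, 0.003, -1.0]]
force: [-0.0, -0.2, -1.8]
opening: 0.366
```

Run:
```python
from h import *
err([.56,-.357,.14],Rdown(-10.4))
```

```text
need tool mm [-1.1 -0.1 55.5] rot [ 0.003 -0.003  0.001] z 195.5 F [-0.  -0.2 -1.8] M [ 0.09  0.05 -0.02] op 0.366
```

Call:
{"op": "carry_out", "data": {"grip": [-1,-1,-1,-1,-1], "slide": [[-1,0,8],[0,0,10],[0,0,10],[0,0,10],[0,0,5]], "twist": [[0.003,-0.003,0],[0,0,0],[0,0,0],[0,0,0],[0,0,0]]}}

```text
time_s: 32.95
position: [0.5598, -0.3574, 0.1489]
tcp_rot: [[0.984, -0.18, -0.0], [-0.18, -0.984, 0.0], [-0.0, -0.0, -1.0]]
force: [-0.1, -0.1, -0.4]
opening: 0.367
```

Run:
```python
from h import *
err([.56,-.357,.14],Rdown(-10.4))
```

```text
need tool mm [ 0.1 -0.5  8.9] rot [-0.     0.     0.001] z 148.9 F [-0.1 -0.1 -0.4] M [0.01 0.   0.01] op 0.367
```

Call:
{"op": "carry_out", "data": {"grip": [-1,-1,-1,-1], "slide": [[0,-0.5,7],[0,0,8],[0,0,6],[0,0,5]], "twist": [[0,0,0],[0,0,0],[0,0,0],[0,0,0]]}}

```text
time_s: 33.35
position: [0.5598, -0.3568, 0.1199]
tcp_rot: [[0.984, -0.18, -0.001], [-0.18, -0.984, 0.001], [-0.001, -0.001, -1.0]]
force: [0.0, 0.4, -0.2]
opening: 0.364
```

Run:
```python
from h import *
err([.56,-.357,.08],Rdown(-10.4))
```

```text
need tool mm [ 0.3  0.2 39.9] rot [-0.001  0.001  0.001] z 119.9 F [ 0.   0.4 -0.2] M [ 0.09 -0.03 -0.02] op 0.364
```

No contact at the top wire layer, so I'll keep lowering.

Call:
{"op": "carry_out", "data": {"grip": [-1,-1,-1,-1], "slide": [[0.3,0,8],[0,0,8],[0,0,8],[0,0,6]], "twist": [[0,0,0],[0,0,0],[0,0,0],[0,0,0]]}}

```text
time_s: 33.75
position: [0.5605, -0.3571, 0.0878]
tcp_rot: [[0.984, -0.18, 0.0], [-0.18, -0.984, 0.0], [0.0, -0.0, -1.0]]
force: [0.1, 0.1, -1.1]
opening: 0.366
```

Run:
```python
from h import *
err([.56,-.357,.077],Rdown(-10.4))
c=cap('side');cv2.imwrite('pics/z20.png',cv2.resize(c['color'][140:230,230:350,::-1],(800,600),interpolation=cv2.INTER_CUBIC))
```

```text
need tool mm [-0.6 -0.  10.8] rot [-0.    -0.     0.001] z 87.8 F [ 0.1  0.1 -1.1] M [ 0.02 -0.    0.  ] op 0.366
```

View pics/z20.png

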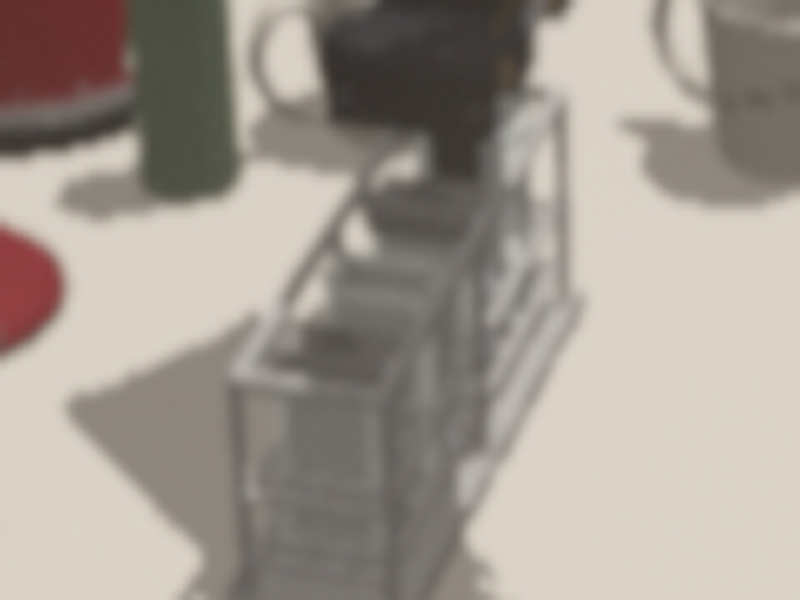

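Call:
{"op": "carry_out", "data": {"grip": [-1,-1,-1,-1], "slide": [[0,0,4],[0,0,4],[0,0,2],[0,0,1]], "twist": [[0,0,0],[0,0,0],[0,0,0],[0,0,0]]}}

```text
time_s: 34.2
position: [0.5607, -0.357, 0.0772]
tcp_rot: [[0.984, -0.179, -0.0], [-0.179, -0.984, 0.001], [-0.0, -0.001, -1.0]]
force: [-1.1, 0.7, 4.8]
opening: 0.363
```

Call:
{"op": "carry_out", "data": {"grip": [-0.18,-0.15,-0.15,-0.15], "slide": [[0,0,0],[0,0,0],[0,0,0],[0,0,-3]], "twist": [[0,0,0],[0,0,0],[0,0,0],[0,0,0]]}}

```text
time_s: 34.6
position: [0.5611, -0.3564, 0.0807]
tcp_rot: [[0.984, -0.18, 0.001], [-0.18, -0.984, 0.001], [0.001, -0.001, -1.0]]
force: [-0.0, -0.2, 0.2]
opening: 0.422
```

Call:
{"op": "carry_out", "data": {"grip": [-0.15,-0.15,-0.15,-0.15,-0.15,-0.15,-0.15,-0.15,-0.15,-0.15], "slide": [[0,0,-5],[0,0,-10],[0,0,-20],[0,0,-30],[0,0,-40],[0,0,-40],[-10,-15,0],[-30,-30,0],[-30,-30,0],[-30,-30,0]], "twist": [[0,0,0],[0,0,0],[0,0,0],[0,0,0],[0,0,0],[0,0,0],[0,0,0],[0,0,0],[0,0,0],[0,0,0]]}}

```text
time_s: 35.6
position: [0.485, -0.2416, 0.2394]
tcp_rot: [[0.983, -0.185, 0.017], [-0.184, -0.983, -0.015], [0.019, 0.012, -1.0]]
force: [-0.2, -0.6, 0.3]
opening: 0.421
```

Run:
```python
from h import *
st()
c=cap('side');c2=cap('top','topend.png')
cv2.imwrite('pics/z21.png',np.hstack([cv2.resize(c['color'][140:230,230:350,::-1],(400,300),interpolation=cv2.INTER_CUBIC),cv2.resize(c2['color'][165:265,330:460,::-1],(390,300))]))
```

```text
t 35.6 p [ 485.  -241.6  239.4] j [-38.2  22.1  93.9  -0.1  62.7  62.4] open 0.421 F [-0.2 -0.6  0.3] M [0.09 0.01 0.04]
[[0.9827, -0.1847, 0.0166], [-0.1845, -0.9827, -0.0152], [0.0191, 0.0119, -0.9997]]
```

View pics/z21.png

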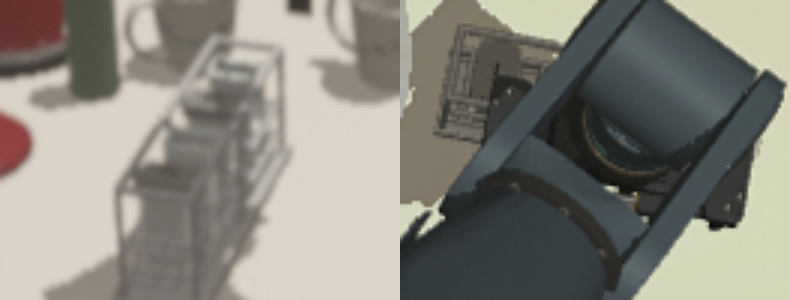

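I'll move the arm clear to the left and check everything from the top.

Call:
{"op": "carry_out", "data": {"grip": [0,0,0,0,0,0,0,0,0,0], "slide": [[-10,-20,0],[-5,-40,0],[0,-45,0],[0,-45,0],[0,-45,0],[0,-45,0],[0,-45,0],[0,-40,0],[0,-20,0],[0,0,0]], "twist": [[0,0,0],[0,0,0],[0,0,0],[0,0,0],[0,0,0],[0,0,0],[0,0,0],[0,0,0],[0,0,0],[0,0,0]]}}

```text
time_s: 36.7
position: [0.5409, 0.1126, 0.2453]
tcp_rot: [[0.982, -0.187, 0.036], [-0.186, -0.982, -0.019], [0.038, 0.012, -0.999]]
force: [0.6, -0.9, -0.3]
opening: 0.499
```

Run:
```python
from h import *
st()
c=cap('top','topend2.png');cap('side','sideend2.png')
W=world(c);P=W.reshape(-1,3);yaw=np.deg2rad(-10.4);R=np.array([[np.cos(yaw),-np.sin(yaw)],[np.sin(yaw),np.cos(yaw)]]);s=(P[:,:2]-[.5753,-.262])@R
for y in(-.096,.032,-.032,.096):
    m=(P[:,2]>.098)&(P[:,2]<.13)&(abs(s[:,0])<.0265)&(abs(s[:,1]-y)<.024);print(y,m.sum(),np.percentile(s[m],[3,50,97],axis=0).round(4).tolist(),np.median(P[m,2]))
cv2.imwrite('pics/z22.png',cv2.resize(c['color'][165:265,330:460,::-1],(780,600),interpolation=cv2.INTER_CUBIC))
```

```text
t 36.7 p [540.9 112.6 245.3] j [  0.8  22.3  92.4  -1.2  63.3 102.1] open 0.499 F [ 0.6 -0.9 -0.3] M [ 0.09  0.03 -0.02]
[[0.9817, -0.187, 0.0355], [-0.1864, -0.9823, -0.0189], [0.0385, 0.0119, -0.9992]]
-0.096 111 [[-0.0241, -0.1126], [0.0031, -0.0962], [0.0243, -0.0794]] 0.10970982667926021
0.032 100 [[-0.0238, 0.0151], [0.0026, 0.0309], [0.0239, 0.0477]] 0.11013109953687783
-0.032 289 [[-0.0242, -0.0491], [-0.001, -0.0305], [0.0229, -0.0132]] 0.1144577879494042
0.096 285 [[-0.0239, 0.0785], [-0.0007, 0.0965], [0.0236, 0.1141]] 0.11388904623150808
```

View pics/z22.png

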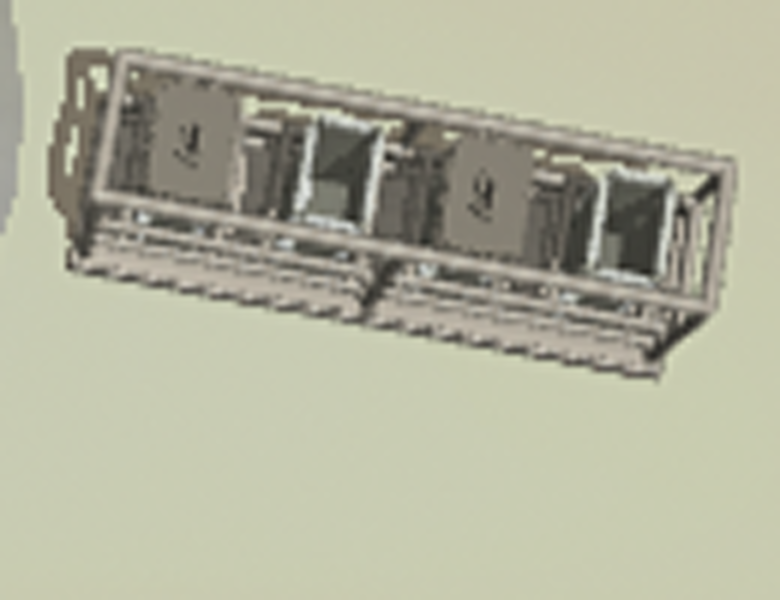

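View pics/topend2.png

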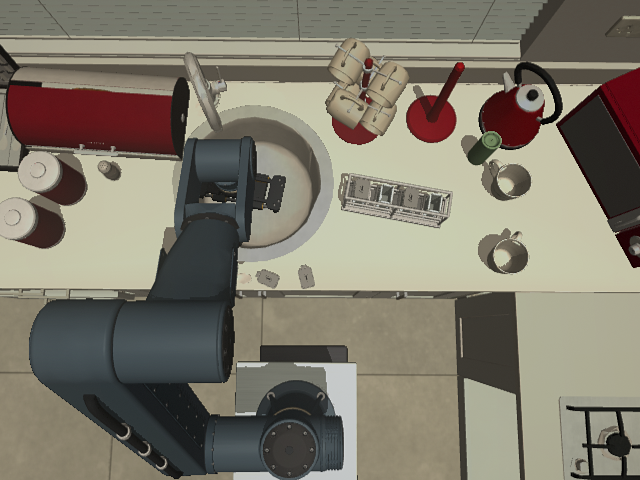

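All four wells are filled. Both open rims read about 110 mm and are centred, and the caps and mug are at the same pixels as at the start.

Run:
```python
from h import *
print(bot.hand_in()); print(np.abs(bot.read_state()['qvel']).max())
```

```text
the job is handed in; nothing more can be done
None
the job is handed in; nothing more can be done
```

Both loose moulds are now in the stand, mouth up and on the floor of their wells, and the job is handed in. `mould_b` is in the empty well between the two capped moulds (`well_2`), and `mould_a` is in the end well (`well_0`). Each was picked up by its narrow sides, stood upright on the worktop, regripped on its broad faces and lowered until it touched the floor. No verdict was reported.

**Final checks (about 37 s on the clock):**
- **Seating:** I felt floor contact within about 0.2 mm of the expected height for both. That was about 17 N for `mould_b` and 5 N for `mould_a`.
- **Position:** From the top camera, both rims are within about 1 mm of the well centres. The rims read about 110 mm high against the expected 112 mm, which is within the camera's error.
- **Everything else:** The capped moulds measured within about 1.5 mm of their well centres. By eye in the top view, the loose caps and the mug are where they started.
- **Arm:** It finished clear of everything, with contact forces near zero.

**Did not go cleanly or was not checked:**
- **First regrip of `mould_a`:** The tool drifted about 7 mm and tilted about 1°. I let go on the worktop and gripped again before lifting.
- **Spoon:** The arm partly hid it in the last top picture, and I did not look at the last side picture. I had no contact with it that I know of.

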